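# Dry-fit a pipe union on the assembly spigot

### The job

Dry-fit the union on the upright steel spigot of the grey stand: put the brass union nut on first, wide end down and flat on the plate, then the dark steel backing ring, then the copper coupling to hold them, each standing squarely and fully home on the one below. Leave the other fittings on the bench where they are.

Things in the scene. Friction and masses are not known exactly. Their poses are not given: they have to be found in the camera images.
- stand: Fixed grey square plate 96 x 96 x 8 mm with 4 mm high bolt heads at its corners (39 mm from centre in x and y). On it a ribbed brass boss, 28 mm diameter, 12 mm high (goes inside the nut's wide end), and through that an upright steel spigot, 17 mm diameter, ending 60 mm above the plate's top, its last 6 mm rounded to a blunt nose. Origin: centre of the plate's underside, on the bench; z up.
- plate_top (a point): Point on the spigot's axis at the height of the plate's top face (8 mm above the bench), where the nut's underside must come to rest.
- spigot_tip (a point): Centre of the spigot's nose, 68 mm above the bench; axes as the stand.
- union_nut: Loose brass nut standing wide end down, 0.18 kg: hexagon 50 mm across flats, 57 across corners, up to 20 mm height, then a round neck 44 mm in diameter up to 30 mm. Through hole 33 mm wide in the lower 20 mm and at least 24 mm clear in the neck. Origin: centre of the underside; z up; two opposite flats face its own +x and -x, the others every 60 degrees.
- backing_ring: Loose plain dark steel ring lying flat, outer diameter 42 mm, hole 20 mm, 12 mm thick, 0.1 kg. Origin: centre of the underside; z up. Low: grip it with the fingertips close to the surface it lies on.
- copper_coupling: Loose copper coupling standing on end, a straight tube of 32 mm outer diameter and 44 mm height open at both ends, with a small stop bead inside; at least 20 mm is clear all through, 50 g. Origin: centre of the underside; z up. Fully home it stands on the ring, with 18 mm of the spigot inside it.
- flux_tin: Bystander: loose round lidded tin, 63 mm in diameter, 32 mm high, silver and green, behind the vice. Origin: centre of the underside. Leave it alone.
- brass_nipple: Bystander: loose brass hex nipple standing on end, 32 x 36 x 38 mm, behind the vice. Origin: centre of the underside. Leave it alone.
- solder_spool: Bystander: loose spool of solder standing on its flange, about 62 mm in diameter, 44 mm high, behind the vice at the right; origin within 10 mm of its middle, underside. Leave it alone. (Also fixed here: blue vice, x 0.34 to 0.57, y -0.25 to -0.07, 0.18 m high; open black tool case at y above 0.13, walls 0.105 m high, its raised lid at x above 0.63 up to 0.36 m high.)

How it is judged:
On the way, in this order (a step that is already met when the one before it is completed fails the run):
1. the union nut is on the spigot, wide end down, flat on the plate (horizontal distance between union_nut and plate_top below 0.006 m and z of union_nut in the frame of plate_top below 0.003 m and angle between union_nut's own z axis and vertical below 0.1 rad), for 0.2 s.
2. the backing ring is on the spigot, flat on the nut's neck (horizontal distance between backing_ring and plate_top below 0.004 m and z of backing_ring in the frame of union_nut between 0.027 and 0.033 m), for 0.2 s.
3. the copper coupling is on the spigot, down on the ring (horizontal distance between copper_coupling and plate_top below 0.005 m and z of copper_coupling in the frame of plate_top below 0.045 m), for 0.2 s.
At the end, for the whole second after the job is handed in: On the spigot, upright within 0.1 rad and at rest: nut underside on the plate, ring underside 30 mm and coupling underside 42 mm above it (each within 3 mm; centres within 6, 4 and 5 mm of the axis). Bystanders within 30 mm of their starts (all of step 1 and all of step 3 and z of union_nut in the frame of plate_top above -0.003 m and horizontal distance between backing_ring and plate_top below 0.004 m and z of backing_ring in the frame of plate_top between 0.027 and 0.033 m and angle between each of backing_ring, copper_coupling's own z axis and vertical below 0.1 rad and z of copper_coupling in the frame of plate_top above 0.039 m and linear speed of each of union_nut, backing_ring, copper_coupling below 0.02 m/s); the robot touches nothing.
It fails at once if the flux tin is moved by more than 30 mm (distance of flux_tin from where it was at the start of the episode above 0.03 m).
It fails at once if the brass nipple is moved by more than 30 mm (distance of brass_nipple from where it was at the start of the episode above 0.03 m).
It fails at once if the solder spool is moved by more than 30 mm (distance of solder_spool from where it was at the start of the episode above 0.03 m).
It also fails if it takes over 72 s, if anything falls off the work surface, if the arm or the gripper's body presses on something with over 40 N, if the wrist force passes 120 N, or if a joint passes its speed limit or range.

### The arm

A 6-joint arm with a two-finger parallel gripper is mounted at the origin on a cart in front of the work surface, level with it; the furniture and walls round the work are solid. World frame = base frame: x ahead of the robot, y to its left, z up, the work surface at z = 0. Lengths are in m, angles in rad, forces in N, time in s.
With the tool pointing down it reaches from about 0.275 to 0.875 m from the base axis. Payload 12.5 kg.
Tool frame: the origin (TCP) lies midway between the tips of the shut fingers; the grasp point (between the pads) lies manip.grip_depth behind it (manip.grip_depth is the distance from the TCP to the grasp point, in m); z points along the fingers, y is the direction in which the jaws open and shut (so a half turn about z gives the same grasp; the last joint's range is limited). The gripper opens to 85 mm and grips with 20 to 120 N. Pads are 22 mm wide; open, the fingers measure 114 mm over their backs; the gripper's body (76 mm by 85 mm) begins 54 mm behind the grasp point. The pads swing forward as they close: fully open they stand 13 mm farther back than shut.
Start: joints at [1.036, 0.351, 1.652, -0, 1.139, -0.085], TCP at [0.239, 0.495, 0.231] pointing down, gripper open.
Joint ranges: [-2.75, 2.75], [-0.79, 2.1], [0.01, 2.65], [-1.57, 4.71], [0.07, 3.14], [-2.87, 2.87]. Speed limits (rad/s): [2.22, 2.22, 2.79, 3.14, 3.14, 3.14].

### API

Orientations are given as [roll, pitch, yaw] about the fixed x, y, z axes, in that order (R = Rz(yaw) Ry(pitch) Rx(roll)).
In Python, from plant import readout, cams, workorder, manip gives the robot as it stands.
- The arm moves only by the tool arm_command, never from a script. Its arguments are lists of equal length, an entry for each row: "xyz": the shift along the tool's x, y, z in mm, a list of three; "angular": the turn, a rotation vector about the tool's x, y, z in degrees, a list of three; "grip": the opening, from 0 (shut) to 1 (fully open). A call has exactly 10 rows; each row is the pose to reach, as a shift and turn from the pose measured when the call began, along the tool's axes at that moment; what a row does not reach only later rows make up. A row lasts 1/10 s, in which the tool goes at most 50 mm and 8.59 degrees, less where a joint would pass 70% of its speed; a pose out of reach is approached as far as the arm can. A call with a gripper value outside its range is refused whole. The fingers move at their own pace and stop on an object; the grip force is fixed at half the most. Time passes only in rows, so rows that repeat a pose let the fingers close, or fill a call up. It gives the time, the measured TCP pose, the force and the opening at its end, in the units of the state.
- readout.state(): the state, without advancing time (a new reading comes with each control period).
- cams.grab_frame(name): name is "scene" or "top" or "wrist"; returns a dict with "img" (400x640x3 uint8, red, green, blue), "K" (3x3 intrinsics, pixels), "distortion" ([k1, k2, p1, p2, k3] as OpenCV has them; the pictures are not rectified), "cam_to_world" (4x4, takes a point from camera to world coordinates). Camera axes: x right, y down, z forward; pixel columns grow to the right and rows downward; lengths in m; the calibration is good to about 2 mm. A picture is of the moment at which its call begins. There is no depth.
- workorder.hand_in(): hands the job in, once; it reports no verdict.
The state is a dict: "time_s": time; "joint_pos": joint angles; "dq": joint speeds; "effort": joint torques, N m; "tool_pos": TCP position; "orientation": TCP orientation; "force": force on the tool from outside, world axes, zero at the start; "wrist_torque": the same for the moment, N m; "gripper_width": opening from 0.0 (shut) to 1.0 (fully open).
Only numpy, scipy, OpenCV 4.12 (cv2) and the standard library are available. Lean on these libraries where they do the work, as an engineer would, in place of code of your own. Each camera call takes 0.05 s, during which the arm holds its last target.

## Working session

There is one attempt and no reset: what is moved stays moved. The work goes in short steps, Python scripts to look and compute and a tool call to move; the robot and the scene stay as the last step left them, time stands still between calls to the robot, and variables do not carry over. Pictures are saved under pics/ and viewed, and the job is handed in when it is done.

Besides the shell and the picture viewer there is one more tool, called after "Request:" as name(argument=value, ...) on one line, values as JSON. arm_command: Moves the arm, as the interface text tells. Its arguments: {"type":"object","properties":{"xyz":{"type":"array","items":{"type":"array","items":{"type":"number"}}},"angular":{"type":"array","items":{"type":"array","items":{"type":"number"}}},"grip":{"type":"array","items":{"type":"number"}}},"required":["xyz","angular","grip"]}

```bash
mkdir -p pics; ls; python3 - <<'E'
from plant import readout, cams, workorder, manip
import cv2
print(readout.state()); print([(k,getattr(manip,k)) for k in dir(manip) if k[0]!='_'])
for n in ["scene","top","wrist"]:
    f=cams.grab_frame(n); cv2.imwrite(f"pics/{n}0.png",f["img"][:,:,::-1]); print(n,f["K"].tolist(),f["distortion"],f["cam_to_world"].round(4).tolist())
E
```

```text
pics
{'time_s': 0.0, 'joint_pos': array([ 1.03641597e+00,  3.51295463e-01,  1.65245258e+00, -8.94880011e-06,
        1.13910439e+00, -8.46037689e-02]), 'dq': array([-0.00022584,  0.00083958, -0.00241604,  0.00060076,  0.0002297 ,
        0.00121472]), 'effort': array([ 1.31329165e-03, -5.06103230e+01, -2.91405559e+01, -7.08379412e-05,
        4.55618429e-03,  1.71653475e-06]), 'tool_pos': array([0.23892357, 0.49500851, 0.23071516]), 'orientation': array([-3.14033669e+00, -9.83611318e-05,  2.69181976e+00]), 'force': array([-0.54355493, -0.45159114, -0.33132149]), 'wrist_torque': array([0.0209515 , 0.01415057, 0.03558436]), 'gripper_width': 1.0004600923312312}
[('MotionError', <class 'plant.MotionError'>), ('grip_depth', 0.0187)]
scene [[460.64138203999846, 0.0, 321.8170275860015], [0.0, 460.64138203999846, 205.1433946710255], [0.0, 0.0, 1.0]] [0.01415894 0.         0.         0.         0.        ] [[-0.9035, -0.2873, 0.3181, 0.2937], [-0.4286, 0.595, -0.6799, 0.4369], [0.0061, -0.7506, -0.6607, 0.6489], [0.0, 0.0, 0.0, 1.0]]
top [[420.2542951796624, 0.0, 319.5320069366332], [0.0, 420.2542951796624, 203.7559112059021], [0.0, 0.0, 1.0]] [-0.0328755  0.         0.         0.         0.       ] [[-0.0041, -0.9806, 0.196, 0.3932], [-0.9999, 0.0066, 0.0123, -0.1699], [-0.0134, -0.1959, -0.9805, 1.0385], [0.0, 0.0, 0.0, 1.0]]
wrist [[313.25529418429267, 0.0, 321.70633993619265], [0.0, 313.25529418429267, 204.4281490756567], [0.0, 0.0, 1.0]] [0.02083434 0.         0.         0.         0.        ] [[0.4338, 0.8683, 0.2408, 0.1782], [0.901, -0.4172, -0.1189, 0.5255], [-0.0028, 0.2685, -0.9633, 0.3729], [0.0, 0.0, 0.0, 1.0]]
```

View pics/scene0.png

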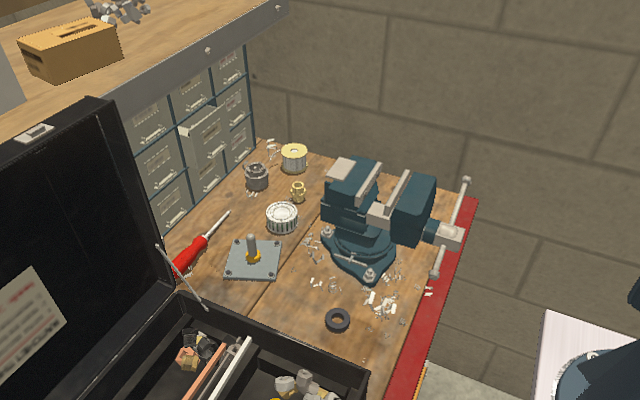

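View pics/top0.png

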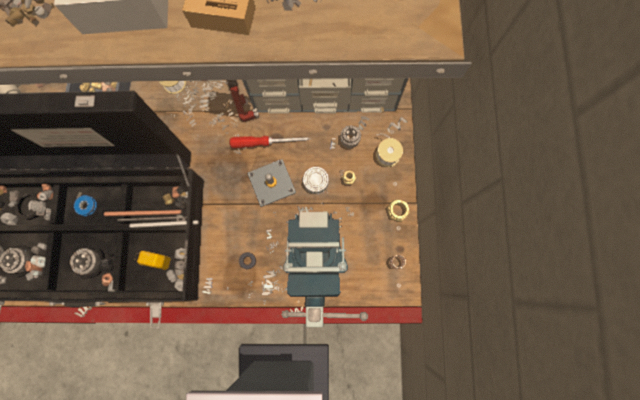

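View pics/wrist0.png

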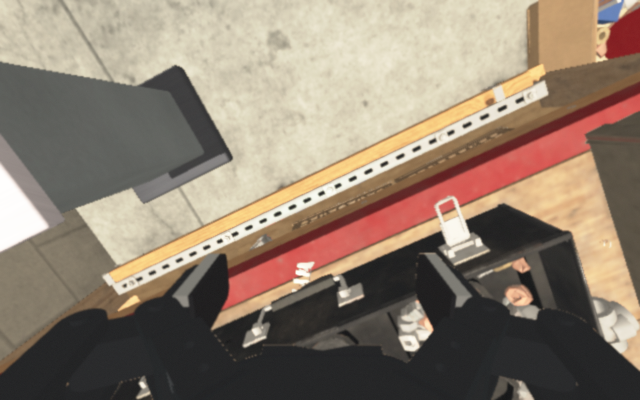

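```bash
cat > h.py <<'E'
from plant import readout, cams
import cv2, numpy as np
def save(n,out,box=None,s=1):
    f=cams.grab_frame(n); im=f["img"][:,:,::-1].copy()
    if box: x0,y0,x1,y1=box; im=im[y0:y1,x0:x1]
    if s!=1: im=cv2.resize(im,None,fx=s,fy=s,interpolation=cv2.INTER_CUBIC)
    cv2.imwrite(out,im); return f
def ray(f,u,v):
    p=cv2.undistortPoints(np.array([[[u,v]]],float),f["K"],np.array(f["distortion"]))[0,0]
    T=f["cam_to_world"]; return T[:3,3],T[:3,:3]@np.array([p[0],p[1],1])
def at_z(f,u,v,z):
    o,d=ray(f,u,v); return o+d*(z-o[2])/d[2]
def proj(f,P):
    T=np.linalg.inv(f["cam_to_world"]); r=cv2.Rodrigues(T[:3,:3])[0]
    return cv2.projectPoints(np.array(P,float).reshape(-1,3),r,T[:3,3],f["K"],np.array(f["distortion"]))[0][:,0]
E
python3 - <<'E'
from h import *
f=save("top","pics/t1.png",(230,120,430,280),4)
for n,u,v,z in [("stand tip",269.5,180,.068),("ring",248,260.5,.012),("nut",399,210,.03),("coup",397,262,.044),("tin",316,179,.032),("nipple",349,177,.038),("spool",389,151,.044)]:
    print(n,at_z(f,u,v,z).round(4))
f=save("scene","pics/s1.png",(215,220,365,340),5)
E
```

```text
stand tip [ 0.6458 -0.0386  0.068 ]
ring [0.4586 0.0177 0.012 ]
nut [ 0.5779 -0.3509  0.03  ]
coup [ 0.4513 -0.3387  0.044 ]
tin [ 0.6568 -0.1488  0.032 ]
nipple [ 0.6597 -0.2301  0.038 ]
spool [ 0.7239 -0.3299  0.044 ]
```

View pics/t1.png

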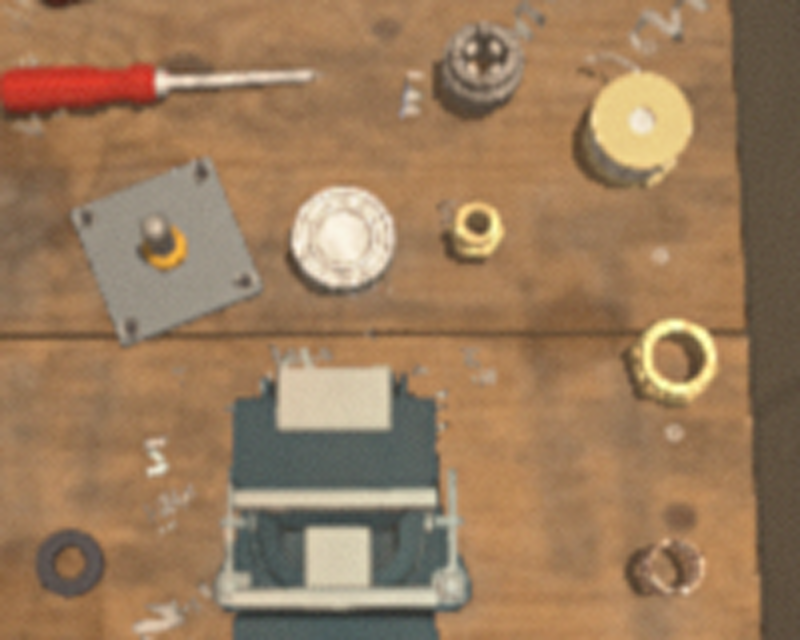

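View pics/s1.png

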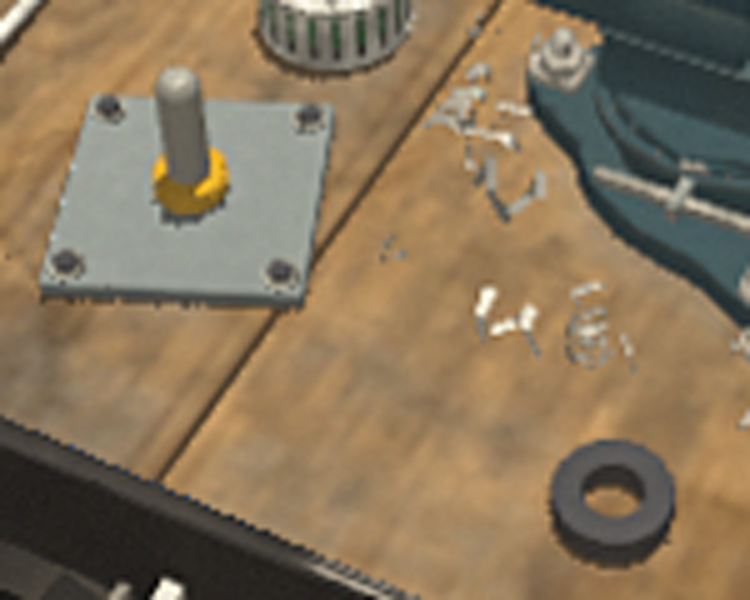

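```bash
cat >> h.py <<'E'
from scipy.spatial.transform import Rotation as Ro
def go(x,y,z,yaw=None):
    s=readout.state(); R=Ro.from_euler('xyz',s["orientation"])
    sh=R.inv().apply(np.array([x,y,z])-s["tool_pos"])*1000
    yaw=s["orientation"][2] if yaw is None else yaw
    T=Ro.from_euler('xyz',[np.pi,0,yaw])
    print("shift",sh.round(1),"turn",(R.inv()*T).as_rotvec(degrees=True).round(2), "q",s["joint_pos"].round(2),"pos",s["tool_pos"].round(4),s["orientation"].round(4),"t",round(s["time_s"],2))
E
python3 -c "
from h import *
go(.578,-.351,.26)"
```

```text
shift [-673.1 -614.6  -28.6] turn [-0.03 -0.    0.  ] q [ 1.04  0.35  1.65 -0.    1.14 -0.08] pos [0.239  0.4952 0.231 ] [-3.141  -0.      2.6918] t 0.25
```

Request:
arm_command(xyz=[[-673, -615, -29], [-673, -615, -29], [-673, -615, -29], [-673, -615, -29], [-673, -615, -29], [-673, -615, -29], [-673, -615, -29], [-673, -615, -29], [-673, -615, -29], [-673, -615, -29]], angular=[[0, 0, 0], [0, 0, 0], [0, 0, 0], [0, 0, 0], [0, 0, 0], [0, 0, 0], [0, 0, 0], [0, 0, 0], [0, 0, 0], [0, 0, 0]], grip=[1, 1, 1, 1, 1, 1, 1, 1, 1, 1])

```text
time_s: 1.25
tool_pos: [0.425, 0.0292, 0.2475]
orientation: [-3.141, 0.001, 2.692]
force: [1.2, 1.1, -0.3]
gripper_width: 0.999
```

```bash
python3 -c "
from h import *
go(.578,-.351,.20)"
```

```text
shift [-303.1 -275.8   47.7] turn [-0.01  0.03 -0.  ] q [-0.04  0.1   1.93 -0.    1.11 -1.16] pos [0.425  0.0292 0.2475] [-3.1414e+00  5.0000e-04  2.6917e+00] t 1.25
```

Request:
arm_command(xyz=[[-303, -276, -5], [-303, -276, -5], [-303, -276, -5], [-303, -276, -5], [-303, -276, -5], [-303, -276, -5], [-303, -276, -5], [-303, -276, -5], [-303, -276, 48], [-303, -276, 48]], angular=[[0, 0, 0], [0, 0, 0], [0, 0, 0], [0, 0, 0], [0, 0, 0], [0, 0, 0], [0, 0, 0], [0, 0, 0], [0, 0, 0], [0, 0, 0]], grip=[1, 1, 1, 1, 1, 1, 1, 1, 1, 1])

```text
time_s: 2.25
tool_pos: [0.5759, -0.3514, 0.1936]
orientation: [3.14, -0.008, 2.69]
force: [-1.6, 1.3, -0.7]
gripper_width: 1.002
```

```bash
python3 -c "
from h import *
f=save('wrist','pics/w2.png')
print(readout.state()['tool_pos'],proj(f,[[.578,-.351,.03]]))
f=save('scene','pics/s2.png')
"
```

```text
[ 0.57635185 -0.3507012   0.19587592] [[322.41754255 190.7894033 ]]
```

View pics/w2.png

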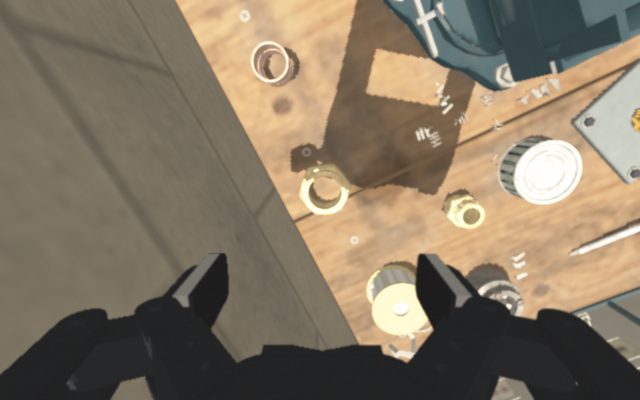

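View pics/s2.png

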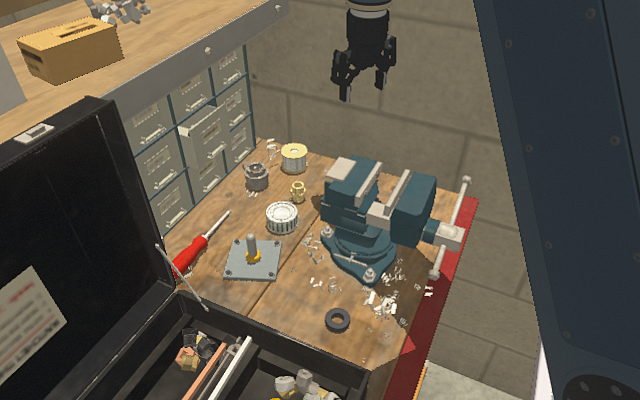

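```bash
cat >> h.py <<'E'
def crop(src,out,x0,y0,x1,y1,s):
    im=cv2.imread(src)[y0:y1,x0:x1]; cv2.imwrite(out,cv2.resize(im,None,fx=s,fy=s,interpolation=cv2.INTER_CUBIC))
E
python3 -c "
from h import *
crop('pics/w2.png','pics/w2c.png',285,150,365,230,7)
f=cams.grab_frame('wrist')
for a in range(0,60,10):
  h=[[.578+.0289*np.cos(np.radians(a+30+60*k)),-.351+.0289*np.sin(np.radians(a+30+60*k)),.02] for k in range(6)]
  print(a,((proj(f,h)-[285,150])*7).round().astype(int).tolist())
"
```

```text
0 [[411, 357], [429, 168], [267, 58], [91, 143], [80, 333], [239, 436]]
10 [[427, 329], [412, 139], [233, 58], [75, 173], [98, 361], [272, 436]]
20 [[439, 298], [390, 113], [199, 65], [64, 204], [120, 385], [304, 430]]
30 [[445, 266], [364, 92], [167, 77], [59, 237], [146, 405], [335, 419]]
40 [[446, 233], [334, 75], [137, 94], [61, 270], [175, 421], [364, 402]]
50 [[440, 200], [301, 63], [112, 117], [68, 302], [206, 431], [389, 382]]
```

View pics/w2c.png

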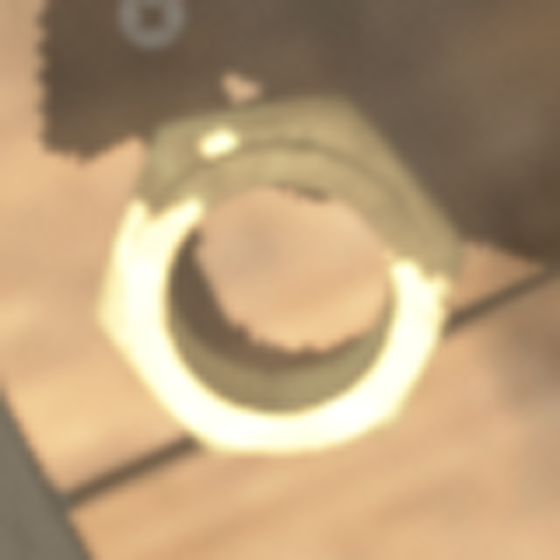

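```bash
python3 -c "
from h import *
go(.581,-.348,.12,2.339)"
```

```text
shift [-1.6  3.6 80.7] turn [-0.    0.03 20.23] q [-0.61  0.61  1.32 -0.    1.21 -1.74] pos [ 0.578  -0.3505  0.2007] [-3.1415e+00  5.0000e-04  2.6921e+00] t 2.4
```

Request:
arm_command(xyz=[[-2, 4, 30], [-2, 4, 60], [-2, 4, 81], [-2, 4, 81], [-2, 4, 81], [-2, 4, 81], [-2, 4, 81], [-2, 4, 81], [-2, 4, 81], [-2, 4, 81]], angular=[[0, 0, 8], [0, 0, 16], [0, 0, 20], [0, 0, 20], [0, 0, 20], [0, 0, 20], [0, 0, 20], [0, 0, 20], [0, 0, 20], [0, 0, 20]], grip=[1, 1, 1, 1, 1, 1, 1, 1, 1, 1])

```text
time_s: 3.4
tool_pos: [0.5815, -0.3479, 0.1198]
orientation: [3.141, 0.001, 2.343]
force: [0.4, -0.3, 1.2]
gripper_width: 1.002
```

```bash
python3 -c "
from h import *
f=save('wrist','pics/w3.png')
go(.581,-.348,.0,2.339)
P=[[.581,-.348,.03]]
a=44
P+=[[.581+.0289*np.cos(np.radians(a+30+60*k)),-.348+.0289*np.sin(np.radians(a+30+60*k)),.02] for k in range(6)]
print(proj(f,P).round(1).tolist())
im=cv2.imread('pics/w3.png')
for p in proj(f,P): cv2.circle(im,tuple(p.round().astype(int).tolist()),1,(0,0,255),-1)
# neck circle
C=[[.581+.022*np.cos(t),-.348+.022*np.sin(t),.03] for t in np.linspace(0,6.28,40)]
for p in proj(f,C): cv2.circle(im,tuple(p.round().astype(int).tolist()),0,(255,0,0),-1)
cv2.imwrite('pics/w3a.png',im); crop('pics/w3a.png','pics/w3c.png',260,180,380,280,6)
"
```

```text
shift [  0.3  -0.5 119.8] turn [0.01 0.03 0.24] q [-0.61  0.7   1.38 -0.    1.06 -1.38] pos [ 0.5815 -0.3478  0.1198] [3.1415e+00 5.0000e-04 2.3432e+00] t 3.45
[[320.3, 208.3], [352.2, 187.4], [320.6, 169.0], [288.8, 187.0], [289.6, 221.7], [320.2, 238.5], [351.1, 222.1]]
```

View pics/w3c.png

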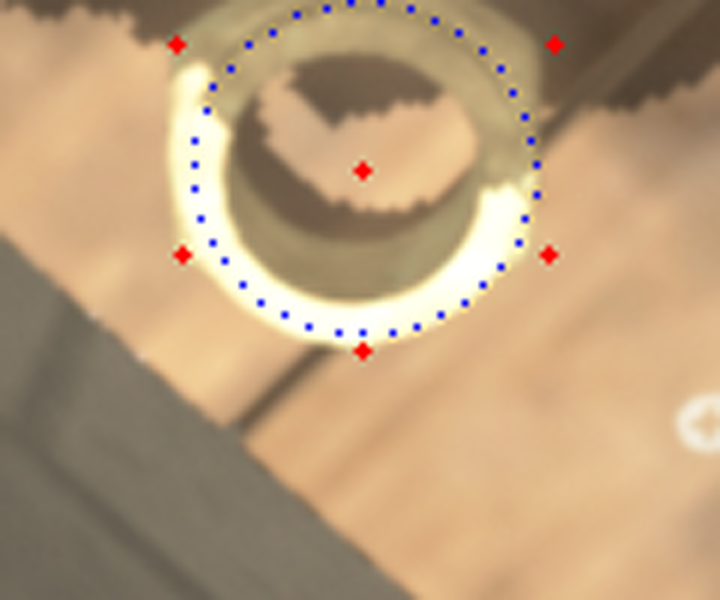

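View pics/w3.png

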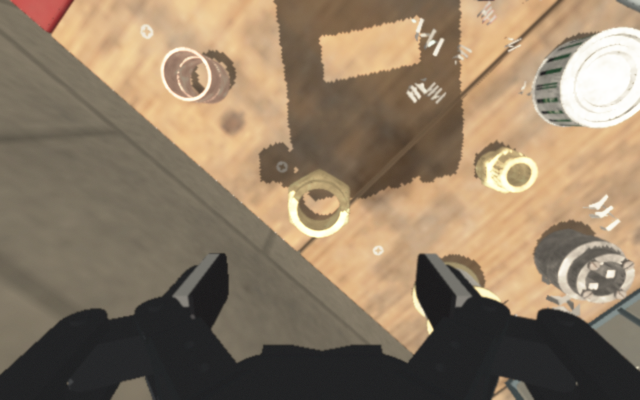

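Request:
arm_command(xyz=[[-1, -1.5, 40], [-1, -1.5, 80], [-1, -1.5, 105], [-1, -1.5, 119], [-1, -1.5, 119], [-1, -1.5, 119], [-1, -1.5, 119], [-1, -1.5, 119], [-1, -1.5, 119], [-1, -1.5, 119]], angular=[[0, 0, 0], [0, 0, 0], [0, 0, 0], [0, 0, 0], [0, 0, 0], [0, 0, 0], [0, 0, 0], [0, 0, 0], [0, 0, 0], [0, 0, 0]], grip=[1, 1, 1, 1, 1, 1, 0, 0, 0, 0])

```text
time_s: 4.45
tool_pos: [0.5819, -0.3501, 0.0023]
orientation: [3.141, 0.003, 2.343]
force: [-1.1, 1.2, 5.9]
gripper_width: 0.576
```

```bash
python3 -c "
from h import *
f=save('wrist','pics/w4.png')
s=readout.state();print(s)
"
```

```text
{'time_s': 4.5, 'joint_pos': array([-6.10196535e-01,  8.52926581e-01,  1.41426847e+00,  1.17421735e-06,
        8.71742832e-01, -1.38256038e+00]), 'dq': array([ 0.00098416, -0.00039362,  0.00071304,  0.00082951,  0.00036798,
       -0.00125117]), 'effort': array([ 8.19659256e-02, -6.66204572e+01, -2.24021280e+01, -1.00839211e-02,
       -3.08258738e-01,  1.37514953e-02]), 'tool_pos': array([ 0.58187784, -0.35011589,  0.00228383]), 'orientation': array([3.14109499e+00, 2.60771027e-03, 2.34315877e+00]), 'force': array([-1.4255737 ,  0.64786743,  5.23672869]), 'wrist_torque': array([0.1013539 , 0.13212315, 0.09528579]), 'gripper_width': 0.570598396054821}
```

View pics/w4.png

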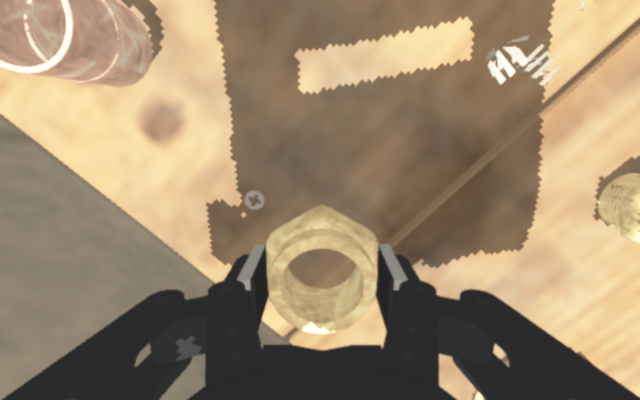

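Request:
arm_command(xyz=[[0, 0, 0], [0, 0, 0], [0, 0, -3], [0, 0, -3], [0, 0, -3], [0, 0, -3], [0, 0, -3], [0, 0, -3], [0, 0, -3], [0, 0, -3]], angular=[[0, 0, 0], [0, 0, 0], [0, 0, 0], [0, 0, 0], [0, 0, 0], [0, 0, 0], [0, 0, 0], [0, 0, 0], [0, 0, 0], [0, 0, 0]], grip=[0.75, 0.75, 0.75, 0.75, 0, 0, 0, 0, 0, 0])

```text
time_s: 5.5
tool_pos: [0.5821, -0.3503, 0.0058]
orientation: [3.141, 0.003, 2.343]
force: [-0.7, 0.7, 5.8]
gripper_width: 0.57
```

```bash
python3 -c "
from h import *
f=save('wrist','pics/w5.png')
s=readout.state();print(s['force'],s['gripper_width'])
T=f['cam_to_world'];R=Ro.from_euler('xyz',s['orientation']).as_matrix()
print(R.T@(T[:3,3]-s['tool_pos']),R.T@T[:3,:3])
go(.581,-.348,.28)
"
```

```text
[0.13145421 0.66800267 5.64680319] 0.5679198557583031
[ 0.06825253  0.00072781 -0.14204239] [[ 1.09982499e-03 -9.63112958e-01 -2.69095187e-01]
 [ 9.99998827e-01  1.34622547e-03 -7.31129737e-04]
 [ 1.06642332e-03 -2.69094067e-01  9.63113309e-01]]
shift [   1.5    1.  -274.2] turn [0.03 0.19 0.  ] q [-0.61  0.85  1.41 -0.    0.88 -1.38] pos [ 0.5821 -0.3503  0.0058] [3.141  0.0033 2.3432] t 5.55
```

View pics/w5.png

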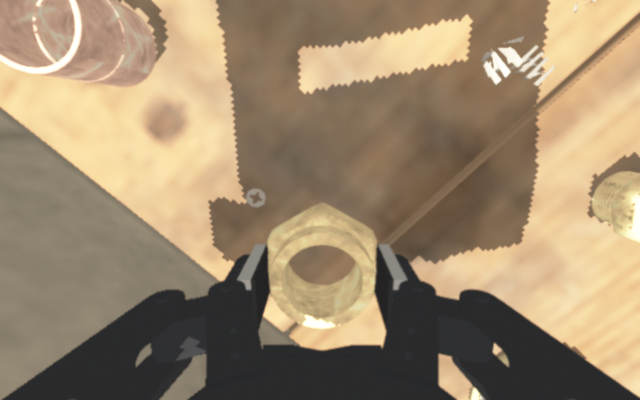

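```bash
python3 -c "
from h import *
f=cams.grab_frame('wrist')
im=cv2.imread('pics/w5.png')
def circ(x,y,z,r,c):
  C=[[x+r*np.cos(t),y+r*np.sin(t),z] for t in np.linspace(0,6.28,60)]
  for p in proj(f,C): cv2.circle(im,tuple(p.round().astype(int).tolist()),0,c,-1)
circ(.5821,-.3503,.03,.022,(255,0,0)); circ(.5821,-.3503,.03,.012,(0,0,255))
cv2.imwrite('pics/w5a.png',im); crop('pics/w5a.png','pics/w5c.png',250,190,390,340,5)
"
```

```text
(no output)
```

View pics/w5c.png

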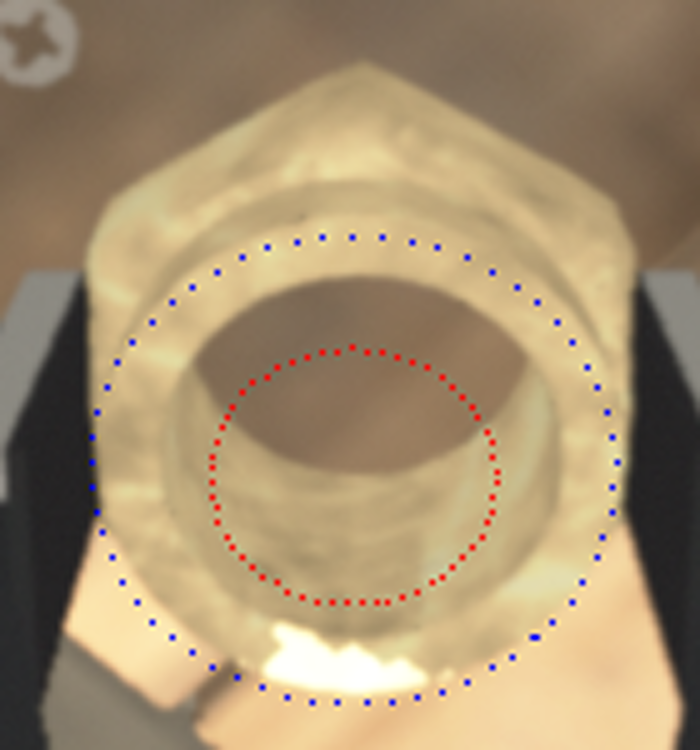

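```bash
python3 -c "
from h import *
f=cams.grab_frame('top')
c=np.array([at_z(f,230+u/4,120+v/4,.008) for u,v in [(204,157),(262,292),(124,345),(72,212)]])
print(c.round(4),c.mean(0)); 
for i in range(4):
  d=c[(i+1)%4]-c[i]; print(np.linalg.norm(d),np.degrees(np.arctan2(d[1],d[0])))
print(at_z(f,230+155/4,120+222/4,.066))
f=cams.grab_frame('scene')
c=np.array([at_z(f,215+u/5,220+v/5,.008) for u,v in [(90,95),(333,107),(303,297),(40,287)]])
print(c.round(4),c.mean(0)); print(at_z(f,215+178/5,220+80/5,.066))
go(.6,-.29,.22)
"
```

```text
[[ 0.716  -0.0589  0.008 ]
 [ 0.6271 -0.0967  0.008 ]
 [ 0.5938 -0.0104  0.008 ]
 [ 0.6802  0.0248  0.008 ]] [ 0.65428393 -0.03526907  0.008     ]
0.09655303238026106 -156.9443103534844
0.09249299080530204 111.15754218526884
0.09339783972600248 22.177176647528373
0.09101028873445594 -66.87975686027261
[ 0.65745902 -0.03625888  0.066     ]
[[ 0.7148 -0.058   0.008 ]
 [ 0.6268 -0.0931  0.008 ]
 [ 0.5907 -0.0064  0.008 ]
 [ 0.6774  0.0301  0.008 ]] [ 0.65242697 -0.03184502  0.008     ]
[ 0.65276833 -0.03296231  0.066     ]
shift [  30.    55.  -214.3] turn [0.03 0.19 0.  ] q [-0.61  0.85  1.41 -0.    0.88 -1.38] pos [ 0.5821 -0.3503  0.0058] [3.141  0.0033 2.3431] t 5.7
```

```bash
python3 -c "
from h import *
go(.653,-.034,.20,1.963)
"
```

```text
shift [ 176.4  271.6 -194.6] turn [ 0.07  0.18 21.78] q [-0.61  0.85  1.41 -0.    0.88 -1.38] pos [ 0.5821 -0.3503  0.0058] [3.141  0.0033 2.3431] t 5.7
```

Request:
arm_command(xyz=[[0, 0, -30], [0, 0, -75], [0, 0, -120], [0, 0, -165], [10, 10, -195], [176, 272, -195], [176, 272, -195], [176, 272, -195], [176, 272, -195], [176, 272, -195]], angular=[[0, 0, 0], [0, 0, 0], [0, 0, 0], [0, 0, 0], [0, 0, 0], [0, 0, 4], [0, 0, 8], [0, 0, 13], [0, 0, 18], [0, 0, 22]], grip=[0, 0, 0, 0, 0, 0, 0, 0, 0, 0])

```text
time_s: 6.7
tool_pos: [0.6395, -0.0905, 0.2]
orientation: [3.14, 0.002, 1.956]
force: [1.8, 0.5, -0.9]
gripper_width: 0.572
```

```bash
python3 -c "
from h import *
print(readout.state()['gripper_width'])
go(.653,-.034,.15,1.963)
"
```

```text
0.5715385077642234
shift [47.5 33.7 50. ] turn [ 0.07  0.14 -0.43] q [-0.21  0.55  1.42 -0.    1.17 -0.6 ] pos [ 0.6395 -0.0905  0.2   ] [3.1404e+00 2.4000e-03 1.9556e+00] t 6.7
```

Request:
arm_command(xyz=[[30, 20, 20], [47.5, 33.5, 50], [47.5, 33.5, 50], [47.5, 33.5, 50], [47.5, 33.5, 50], [47.5, 33.5, 50], [47.5, 33.5, 50], [47.5, 33.5, 50], [47.5, 33.5, 50], [47.5, 33.5, 50]], angular=[[0, 0, 0], [0, 0, 0], [0, 0, 0], [0, 0, 0], [0, 0, 0], [0, 0, 0], [0, 0, 0], [0, 0, 0], [0, 0, 0], [0, 0, 0]], grip=[0, 0, 0, 0, 0, 0, 0, 0, 0, 0])

```text
time_s: 7.7
tool_pos: [0.6528, -0.0341, 0.1501]
orientation: [3.14, 0.002, 1.955]
force: [-0.2, -0.7, -1.7]
gripper_width: 0.57
```

```bash
python3 -c "
from h import *
f=save('wrist','pics/w6.png')
s=readout.state();print(s['tool_pos'],s['orientation'])
x,y,z=s['tool_pos']
im=cv2.imread('pics/w6.png')
def circ(x,y,z,r,c):
  C=[[x+r*np.cos(t),y+r*np.sin(t),z] for t in np.linspace(0,6.28,60)]
  for p in proj(f,C): cv2.circle(im,tuple(p.round().astype(int).tolist()),0,c,-1)
X,Y=.653,-.034
circ(X,Y,.062,.0085,(0,0,255)); circ(X,Y,.02,.014,(255,0,0))
a=np.radians(22.5)
for i in (-1,1):
  for j in (-1,1):
    circ(X+.048*(i*np.cos(a)-j*np.sin(a)),Y+.048*(i*np.sin(a)+j*np.cos(a)),.008,.002,(0,255,0))
cv2.imwrite('pics/w6a.png',im); crop('pics/w6a.png','pics/w6c.png',230,130,410,270,4)
"
```

```text
[ 0.65282635 -0.03408565  0.15002703] [3.14041885e+00 2.36996433e-03 1.95544908e+00]
```

View pics/w6.png

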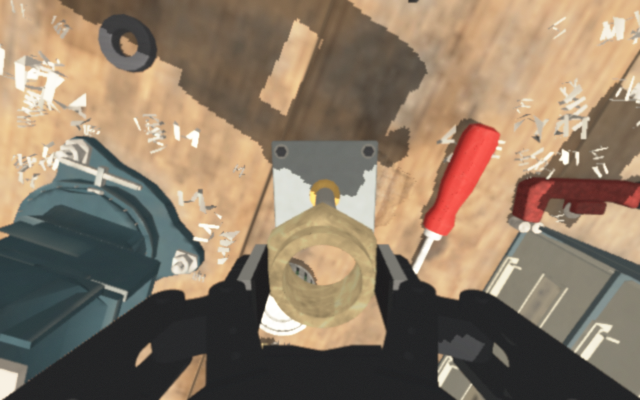

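View pics/w6c.png

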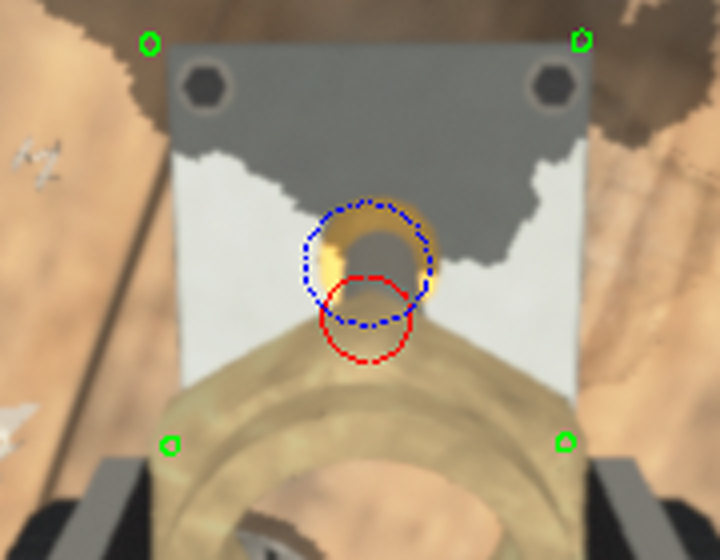

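Request:
arm_command(xyz=[[-25, 2.7, 0], [-45, 2.7, 0], [-45, 2.7, 0], [-45, 2.7, 0], [-45, 2.7, 0], [-45, 2.7, 0], [-45, 2.7, 0], [-45, 2.7, 0], [-45, 2.7, 0], [-45, 2.7, 0]], angular=[[0, 0, 0], [0, 0, 0], [0, 0, 0], [0, 0, 0], [0, 0, 0], [0, 0, 0], [0, 0, 0], [0, 0, 0], [0, 0, 0], [0, 0, 0]], grip=[0, 0, 0, 0, 0, 0, 0, 0, 0, 0])

```text
time_s: 8.75
tool_pos: [0.6722, -0.0747, 0.1501]
orientation: [3.14, 0.002, 1.956]
force: [-0.4, 0.4, -0.5]
gripper_width: 0.571
```

```bash
cat >> h.py <<'E'
def circ(f,im,x,y,z,r,c,s,x0,y0):
  C=[[x+r*np.cos(t),y+r*np.sin(t),z] for t in np.linspace(0,6.28,90)]
  for p in proj(f,C): cv2.circle(im,tuple(((p+.5-[x0,y0])*s-.5).round().astype(int).tolist()),1,c,-1)
def stand(f,src,out,box,s,X,Y):
  x0,y0,x1,y1=box
  crop(src,out,x0,y0,x1,y1,s); im=cv2.imread(out); a=np.radians(22.5)
  circ(f,im,X,Y,.062,.0085,(0,0,255),s,x0,y0); circ(f,im,X,Y,.02,.014,(255,0,0),s,x0,y0); circ(f,im,X,Y,.068,.001,(0,0,255),s,x0,y0)
  for i in (-1,1):
    for j in (-1,1):
      circ(f,im,X+.039*(i*np.cos(a)-j*np.sin(a)),Y+.039*(i*np.sin(a)+j*np.cos(a)),.012,.004,(0,255,0),s,x0,y0)
  cv2.imwrite(out,im)
E
python3 -c "
from h import *
f=save('wrist','pics/w7.png')
s=readout.state();print(s['tool_pos'],s['orientation'])
R=Ro.from_euler('xyz',s['orientation']).as_matrix()
p=s['tool_pos']+R@[.045,0,0]; print(p)
stand(f,'pics/w7.png','pics/w7c.png',(240,80,400,220),5,p[0],p[1])
"
```

```text
[ 0.67222063 -0.07472584  0.15014024] [3.14039919e+00 2.40242713e-03 1.95558477e+00]
[ 0.65532934 -0.03301646  0.15003213]
```

View pics/w7c.png

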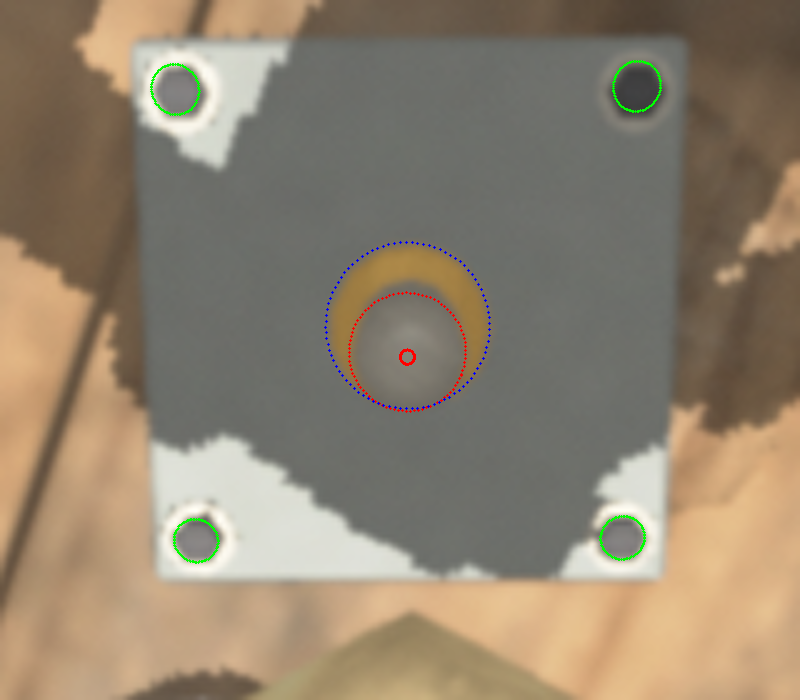

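Request:
arm_command(xyz=[[25, 0, 0], [44, -0.3, 0], [44, -0.3, 0], [44, -0.3, 30], [44, -0.3, 60], [44, -0.3, 65], [44, -0.3, 65], [44, -0.3, 65], [44, -0.3, 65], [44, -0.3, 65]], angular=[[0, 0, 0], [0, 0, 0], [0, 0, 0], [0, 0, 0], [0, 0, 0], [0, 0, 0], [0, 0, 0], [0, 0, 0], [0, 0, 0], [0, 0, 0]], grip=[0, 0, 0, 0, 0, 0, 0, 0, 0, 0])

```text
time_s: 9.8
tool_pos: [0.6561, -0.0343, 0.0862]
orientation: [3.139, 0.003, 1.956]
force: [-0.3, -0.4, -1.8]
gripper_width: 0.57
```

```bash
python3 -c "
from h import *
f=save('wrist','pics/w8.png')
s=readout.state();print(s['tool_pos'],s['orientation'])
crop('pics/w8.png','pics/w8c.png',250,160,390,340,4)
f=save('scene','pics/s8.png',(190,170,330,300),5)
go(s['tool_pos'][0],s['tool_pos'][1],.0138)
"
```

```text
[ 0.65596045 -0.03427097  0.08598003] [3.13921019e+00 3.09316948e-03 1.95556551e+00]
shift [ 0.1 -0.  71.9] turn [0.12 0.16 0.  ] q [-0.12  0.7   1.46 -0.    0.97 -0.51] pos [ 0.6558 -0.0342  0.0857] [3.1396e+00 2.9000e-03 1.9556e+00] t 9.9
```

View pics/w8c.png

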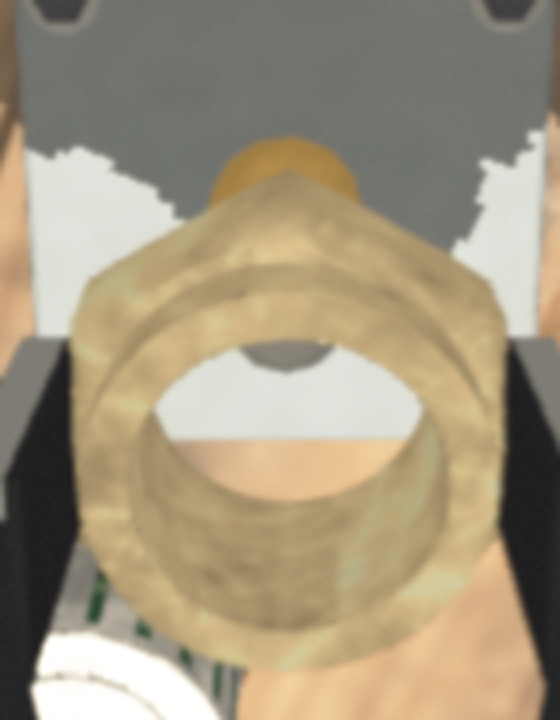

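View pics/s8.png

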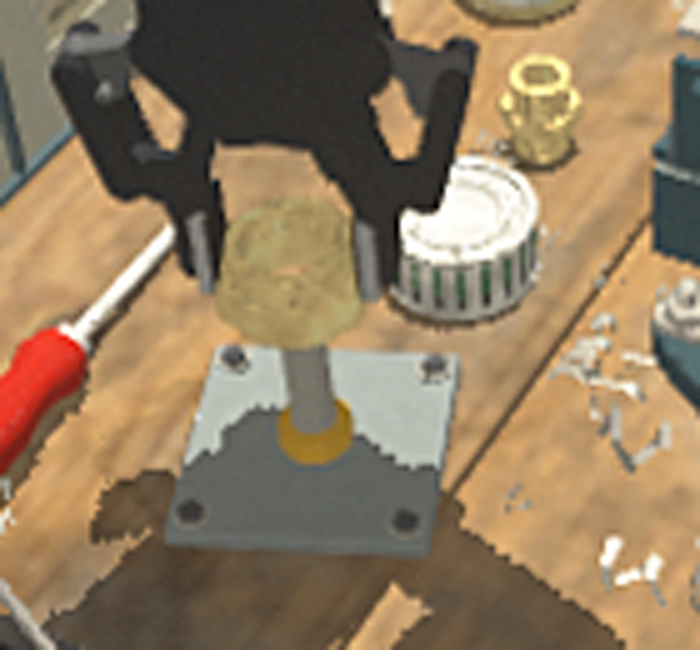

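Request:
arm_command(xyz=[[0, 0, 15], [0, 0, 30], [0, 0, 42], [0, 0, 52], [0, 0, 60], [0, 0, 66], [0, 0, 70], [0, 0, 72], [0, 0, 72], [0, 0, 72]], angular=[[0, 0, 0], [0, 0, 0], [0, 0, 0], [0, 0, 0], [0, 0, 0], [0, 0, 0], [0, 0, 0], [0, 0, 0], [0, 0, 0], [0, 0, 0]], grip=[0, 0, 0, 0, 0, 0, 0, 0, 0, 0])

```text
time_s: 10.9
tool_pos: [0.6563, -0.0344, 0.0141]
orientation: [3.139, 0.003, 1.956]
force: [0.6, 0.2, -2.1]
gripper_width: 0.568
```

```bash
python3 -c "
from h import *
f=save('wrist','pics/w9.png')
s=readout.state();print(s['tool_pos'],s['orientation'],s['force'])
crop('pics/w9.png','pics/w9c.png',250,160,390,340,4)
"
```

```text
[ 0.65624694 -0.03438049  0.01402451] [3.13899321 0.00315391 1.95554237] [ 0.16675654 -0.33153965 -1.81848158]
```

View pics/w9c.png

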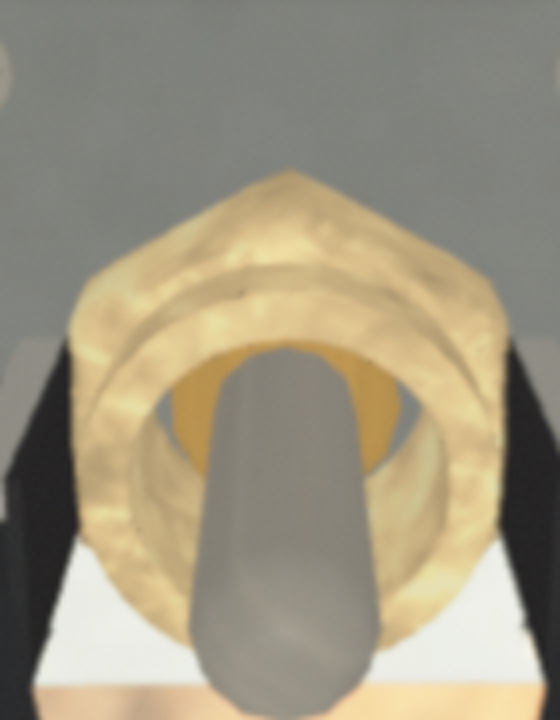

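Request:
arm_command(xyz=[[0, 0, 0.7], [0, 0, 0.7], [0, 0, 0.7], [0, 0, 0.7], [0, 0, 0.7], [0, 0, 0.7], [0, 0, -20], [0, 0, -60], [0, 0, -100], [0, 0, -136]], angular=[[0, 0, 0], [0, 0, 0], [0, 0, 0], [0, 0, 0], [0, 0, 0], [0, 0, 0], [0, 0, 0], [0, 0, 0], [0, 0, 0], [0, 0, 0]], grip=[0, 0, 1, 1, 1, 1, 1, 1, 1, 1])

```text
time_s: 11.95
tool_pos: [0.6558, -0.0341, 0.1519]
orientation: [3.138, 0.004, 1.956]
force: [0.3, -0.9, 0.3]
gripper_width: 0.997
```

```bash
python3 -c "
from h import *
f=save('wrist','pics/w10.png')
s=readout.state();print(s['tool_pos'],s['orientation'],s['force'],s['gripper_width'])
x0,y0=230,150
crop('pics/w10.png','pics/w10c.png',x0,y0,410,290,4); im=cv2.imread('pics/w10c.png')
X,Y=.6553,-.0330
circ(f,im,X,Y,.062,.0085,(0,0,255),4,x0,y0)
circ(f,im,X,Y,.038,.022,(255,0,0),4,x0,y0)
a=np.radians(22.5)
for i in (-1,1):
    for j in (-1,1):
      circ(f,im,X+.039*(i*np.cos(a)-j*np.sin(a)),Y+.039*(i*np.sin(a)+j*np.cos(a)),.012,.004,(0,255,0),4,x0,y0)
cv2.imwrite('pics/w10c.png',im)
save('scene','pics/s10.png',(190,170,330,300),5)
go(.459,.018,.13,np.pi/2)
"
```

```text
[ 0.65838867 -0.03436474  0.15833421] [3.13105007 0.00760011 1.95562546] [2.30664971 0.27260501 5.62461183] 0.9995372144994243
shift [ 123.5 -165.2   23. ] turn [ 0.66  0.31 22.05] q [-0.12  0.62  1.42 -0.    1.09 -0.51] pos [ 0.6582 -0.0344  0.1556] [3.1313 0.0074 1.9556] t 12.05
```

View pics/w10c.png

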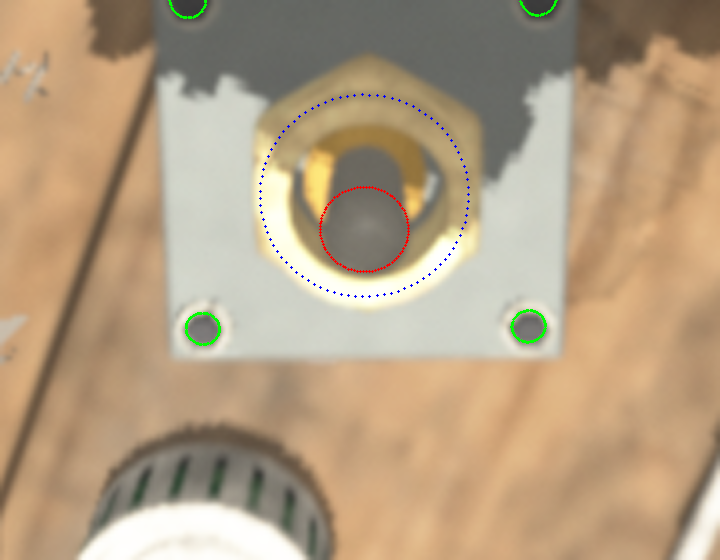

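View pics/s10.png

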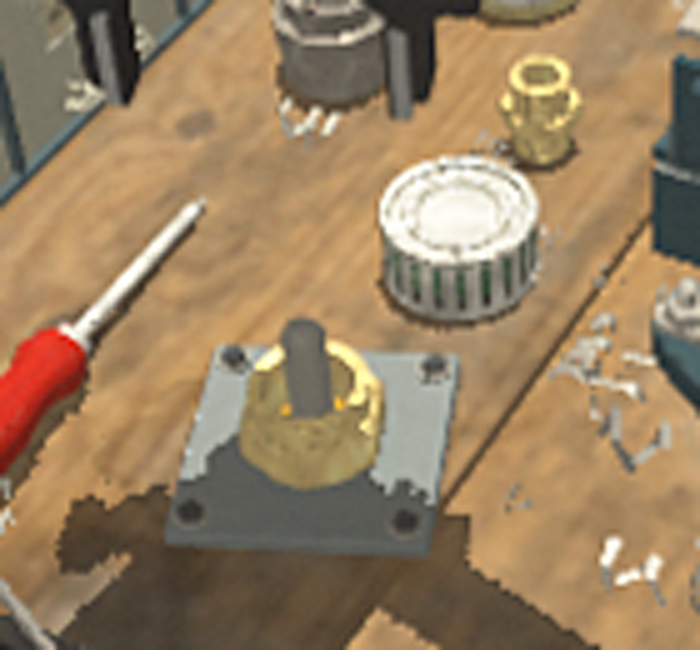

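```bash
python3 -c "
from h import *
go(.6,.02,.155,1.9635)
go(.459,.018,.12,1.9635)
"
```

```text
shift [ 72.2 -33.6  -0.3] turn [ 0.59  0.43 -0.45] q [-0.12  0.62  1.42 -0.    1.09 -0.51] pos [ 0.6582 -0.0344  0.1556] [3.1313 0.0074 1.9556] t 12.05
shift [ 123.6 -165.3   33. ] turn [ 0.59  0.43 -0.45] q [-0.12  0.62  1.42 -0.    1.09 -0.51] pos [ 0.6582 -0.0344  0.1556] [3.1313 0.0074 1.9556] t 12.05
```

Request:
arm_command(xyz=[[36, -17, 0], [72, -34, 0], [92, -85, 5], [110, -130, 15], [124, -165, 33], [124, -165, 33], [124, -165, 33], [124, -165, 33], [124, -165, 33], [124, -165, 33]], angular=[[0.6, 0.4, -0.5], [0.6, 0.4, -0.5], [0.6, 0.4, -0.5], [0.6, 0.4, -0.5], [0.6, 0.4, -0.5], [0.6, 0.4, -0.5], [0.6, 0.4, -0.5], [0.6, 0.4, -0.5], [0.6, 0.4, -0.5], [0.6, 0.4, -0.5]], grip=[1, 1, 1, 1, 1, 1, 1, 1, 1, 1])

```text
time_s: 13.05
tool_pos: [0.46, 0.0185, 0.1201]
orientation: [3.141, 0.001, 1.964]
force: [-0.5, -0.1, -0.0]
gripper_width: 1.0
```

```bash
python3 -c "
from h import *
f=save('wrist','pics/w11.png')
s=readout.state();print(s['tool_pos'],s['orientation'],s['force'],s['gripper_width'])
x0,y0=250,130
crop('pics/w11.png','pics/w11c.png',x0,y0,390,260,5); im=cv2.imread('pics/w11c.png')
X,Y=s['tool_pos'][:2]
circ(f,im,X,Y,.012,.021,(0,0,255),5,x0,y0)
circ(f,im,X,Y,.012,.010,(255,0,0),5,x0,y0)
cv2.imwrite('pics/w11c.png',im)
"
```

```text
[0.459808   0.01849135 0.12008879] [3.14137309e+00 6.95588583e-04 1.96432936e+00] [-0.31591346 -0.10428532  0.2004602 ] 0.9948576108422517
```

View pics/w11c.png

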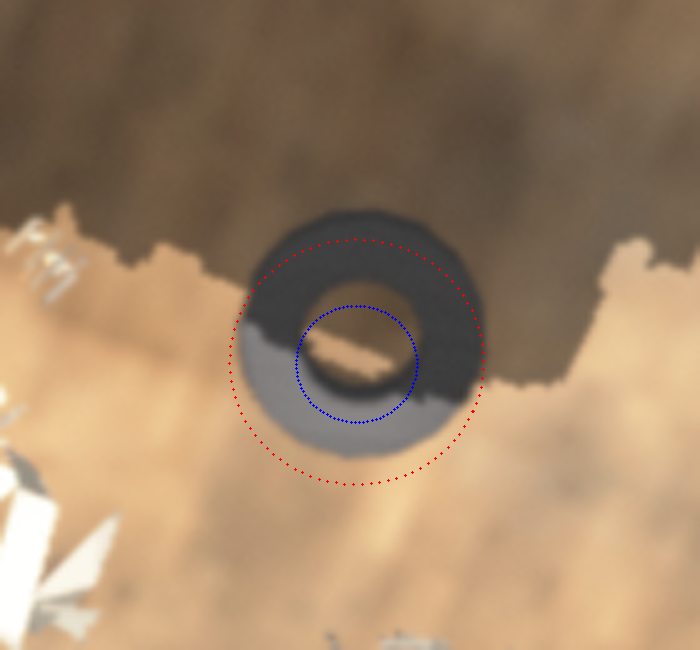

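Request:
arm_command(xyz=[[4, 0.7, 40], [4, 0.7, 80], [4, 0.7, 105], [4, 0.7, 119], [4, 0.7, 119], [4, 0.7, 119], [4, 0.7, 119], [4, 0.7, 119], [4, 0.7, 119], [4, 0.7, 119]], angular=[[0, 0, 0], [0, 0, 0], [0, 0, 0], [0, 0, 0], [0, 0, 0], [0, 0, 0], [0, 0, 0], [0, 0, 0], [0, 0, 0], [0, 0, 0]], grip=[1, 1, 1, 1, 1, 1, 1, 1, 1, 1])

```text
time_s: 14.1
tool_pos: [0.4592, 0.0224, 0.0014]
orientation: [3.141, 0.001, 1.964]
force: [0.6, 0.7, 0.5]
gripper_width: 1.002
```

```bash
python3 -c "
from h import *
f=save('wrist','pics/w12.png')
s=readout.state();print(s['tool_pos'],s['orientation'],s['force'],s['gripper_width'])
x0,y0=230,200
crop('pics/w12.png','pics/w12c.png',x0,y0,410,360,4); im=cv2.imread('pics/w12c.png')
X,Y=s['tool_pos'][:2]
circ(f,im,X,Y,.012,.021,(0,0,255),4,x0,y0)
circ(f,im,X,Y,.012,.010,(255,0,0),4,x0,y0)
cv2.imwrite('pics/w12c.png',im)
"
```

```text
[0.45911043 0.02237948 0.00134439] [3.14095159e+00 9.24548909e-04 1.96437598e+00] [0.36184565 0.36392826 0.39146192] 1.0011201702839738
```

View pics/w12c.png

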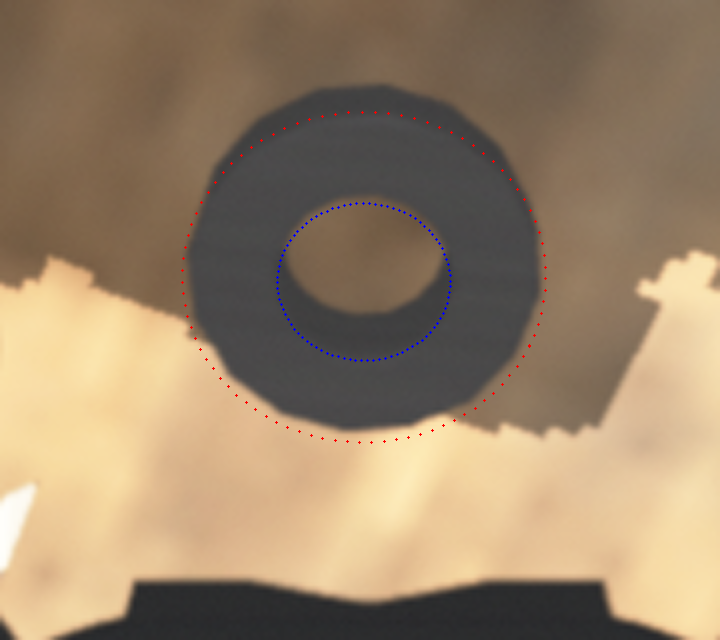

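Request:
arm_command(xyz=[[0, 0, 0], [0, 0, 0], [0, 0, 0], [0, 0, 0], [0, 0, 0], [0, 0, 0], [0, 0, 0], [0, 0, -10], [0, 0, -30], [0, 0, -50]], angular=[[0, 0, 0], [0, 0, 0], [0, 0, 0], [0, 0, 0], [0, 0, 0], [0, 0, 0], [0, 0, 0], [0, 0, 0], [0, 0, 0], [0, 0, 0]], grip=[0, 0, 0, 0, 0, 0, 0, 0, 0, 0])

```text
time_s: 15.15
tool_pos: [0.4588, 0.0224, 0.0521]
orientation: [-3.142, 0.001, 1.964]
force: [0.0, -0.2, -0.6]
gripper_width: 0.46
```

```bash
python3 -c "
from h import *
f=save('wrist','pics/w13.png')
save('scene','pics/s13.png',(270,220,410,350),5)
s=readout.state();print(s['tool_pos'],s['orientation'],s['force'],s['gripper_width'])
x0,y0=230,200
crop('pics/w13.png','pics/w13c.png',x0,y0,410,360,4); im=cv2.imread('pics/w13c.png')
X,Y,Z=s['tool_pos']
circ(f,im,X,Y,Z+.011,.021,(0,0,255),4,x0,y0)
circ(f,im,X,Y,Z+.011,.010,(255,0,0),4,x0,y0)
cv2.imwrite('pics/w13c.png',im)
go(.6,.02,.15,1.9635)
go(.6553,-.033,.15,1.9635)
"
```

```text
[0.46030622 0.0223846  0.05350094] [3.13754524e+00 2.51763321e-03 1.96437374e+00] [ 0.1942501  -0.17543772 -1.91753134] 0.45650074768897847
shift [-56.  128.5 -95.8] turn [0.23 0.14 0.05] q [-0.05  0.48  2.01 -0.    0.65 -0.45] pos [0.4603 0.0224 0.0535] [3.1375e+00 2.5000e-03 1.9644e+00] t 15.25
shift [-126.2  159.2  -95.5] turn [0.23 0.14 0.05] q [-0.05  0.48  2.01 -0.    0.65 -0.45] pos [0.4603 0.0224 0.0535] [3.1375e+00 2.5000e-03 1.9644e+00] t 15.25
```

View pics/w13c.png

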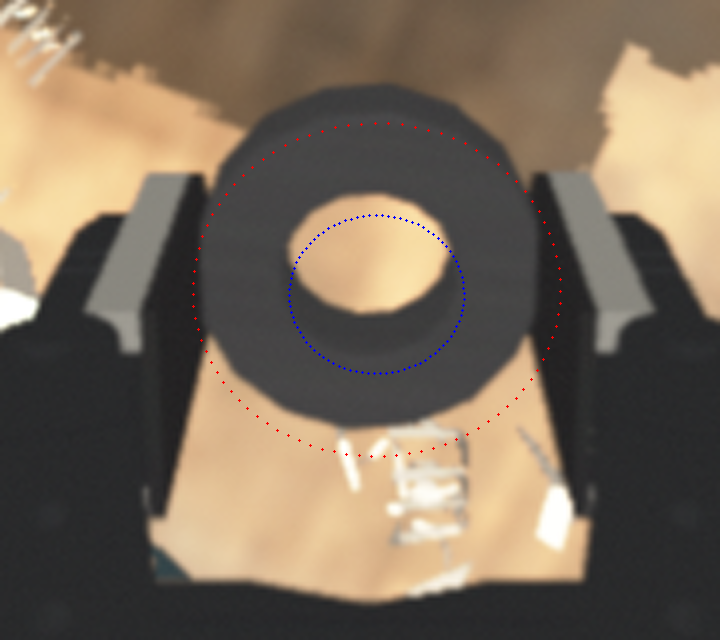

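View pics/s13.png

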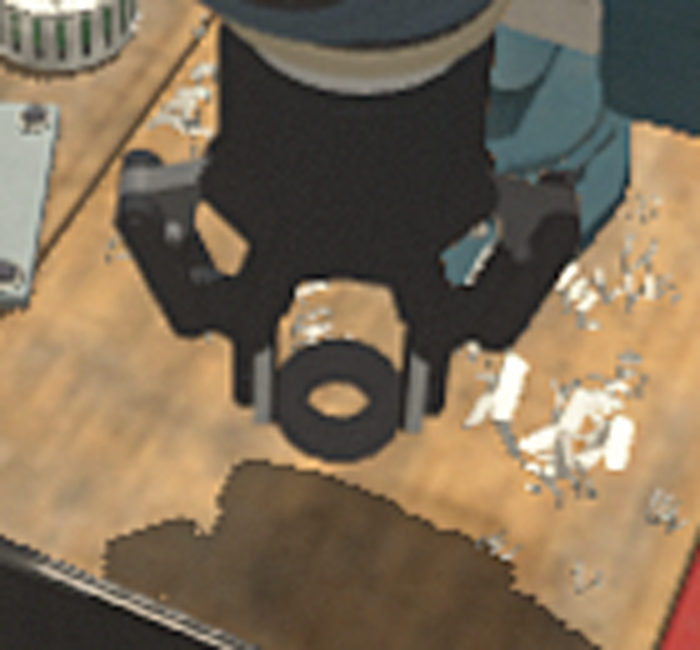

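Request:
arm_command(xyz=[[0, 0, -40], [0, 0, -85], [-20, 45, -95], [-40, 90, -95], [-56, 128, -95], [-90, 143, -95], [-126, 159, -95], [-126, 159, -65], [-126, 159, -35], [-126, 159, -35]], angular=[[0, 0, 0], [0.2, 0.1, 0], [0.2, 0.1, 0], [0.2, 0.1, 0], [0.2, 0.1, 0], [0.2, 0.1, 0], [0.2, 0.1, 0], [0.2, 0.1, 0], [0.2, 0.1, 0], [0.2, 0.1, 0]], grip=[0, 0, 0, 0, 0, 0, 0, 0, 0, 0])

```text
time_s: 16.25
tool_pos: [0.6526, -0.0329, 0.0846]
orientation: [-3.135, -0.003, 1.964]
force: [0.4, 0.7, -1.2]
gripper_width: 0.455
```

```bash
python3 -c "
from h import *
s=readout.state();print(s['tool_pos'],s['orientation'],s['force'],s['gripper_width'])
f=save('wrist','pics/w14.png')
s=readout.state();print(s['tool_pos'],s['orientation'],s['force'],s['gripper_width'])
crop('pics/w14.png','pics/w14c.png',230,160,410,360,4)
"
```

```text
[ 0.65259227 -0.03290778  0.0845599 ] [-3.13500992 -0.00328628  1.96393451] [ 0.3930691   0.66737646 -1.17180539] 0.4551114190574468
[ 0.65393879 -0.03285948  0.08733857] [-3.13814313e+00 -1.54044682e-03  1.96423564e+00] [-0.12918819  0.7394357  -0.22265827] 0.45547286068943216
```

View pics/w14c.png

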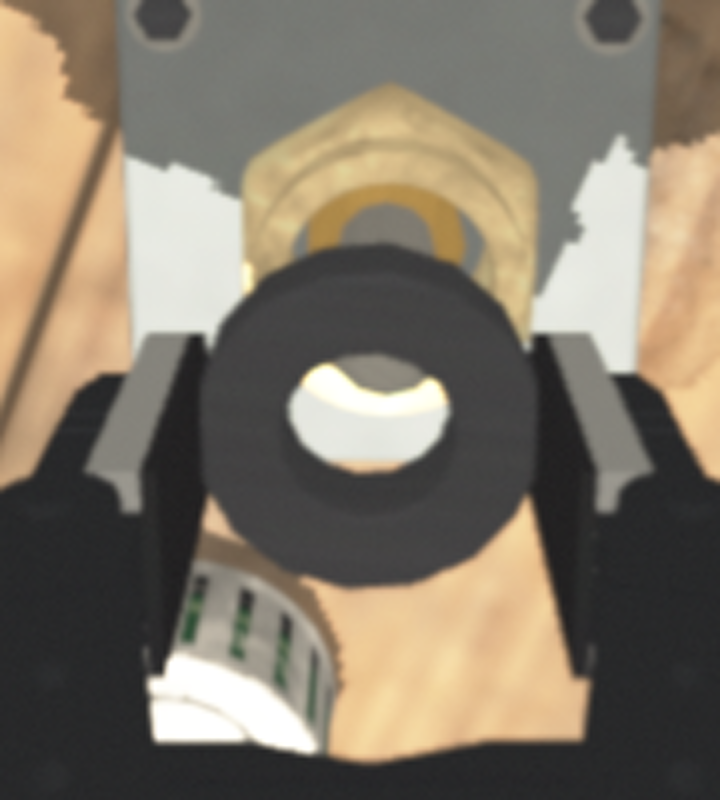

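```bash
python3 -c "
from h import *
go(.6553,-.033,.075,1.9635)
"
```

```text
shift [-0.7  1.2 12.3] turn [-0.2  -0.09  0.04] q [-0.12  0.7   1.46 -0.    0.98 -0.51] pos [ 0.6539 -0.0329  0.0873] [-3.1381e+00 -1.5000e-03  1.9642e+00] t 16.3
```

Request:
arm_command(xyz=[[-0.7, 1.2, 6], [-0.7, 1.2, 12.3], [-0.7, 1.2, 12.3], [-0.7, 1.2, 12.3], [-0.7, 1.2, 12.3], [-0.7, 1.2, 12.3], [-0.7, 1.2, 12.3], [-0.7, 1.2, 12.3], [-0.7, 1.2, 12.3], [-0.7, 1.2, 12.3]], angular=[[-0.2, -0.1, 0], [-0.2, -0.1, 0], [-0.2, -0.1, 0], [-0.2, -0.1, 0], [-0.2, -0.1, 0], [-0.2, -0.1, 0], [-0.2, -0.1, 0], [-0.2, -0.1, 0], [-0.2, -0.1, 0], [-0.2, -0.1, 0]], grip=[0, 0, 0, 0, 0, 0, 0, 0, 0, 0])

```text
time_s: 17.3
tool_pos: [0.6553, -0.033, 0.0751]
orientation: [3.142, 0.0, 1.964]
force: [0.1, 1.4, -1.4]
gripper_width: 0.458
```

```bash
cat >> h.py <<'E'
def ringview(tag):
    s=readout.state();print(s['tool_pos'],s['orientation'],s['force'],s['gripper_width'])
    f=save('wrist',f'pics/{tag}.png')
    x0,y0=250,180
    crop(f'pics/{tag}.png',f'pics/{tag}c.png',x0,y0,390,330,5); im=cv2.imread(f'pics/{tag}c.png')
    X,Y,Z=s['tool_pos']
    circ(f,im,.6553,-.033,.0615,.0085,(0,0,255),5,x0,y0)
    circ(f,im,.6553,-.033,.068,.0005,(0,0,255),5,x0,y0)
    circ(f,im,X,Y,Z-.0013,.010,(255,0,0),5,x0,y0)
    cv2.imwrite(f'pics/{tag}c.png',im)
E
python3 -c "
from h import *
ringview('w15')
"
```

```text
[ 0.65527502 -0.03304404  0.07505792] [3.14153203e+00 2.37232035e-04 1.96428163e+00] [ 0.07827322  1.42541925 -1.42168602] 0.4583226650533045
```

View pics/w15c.png

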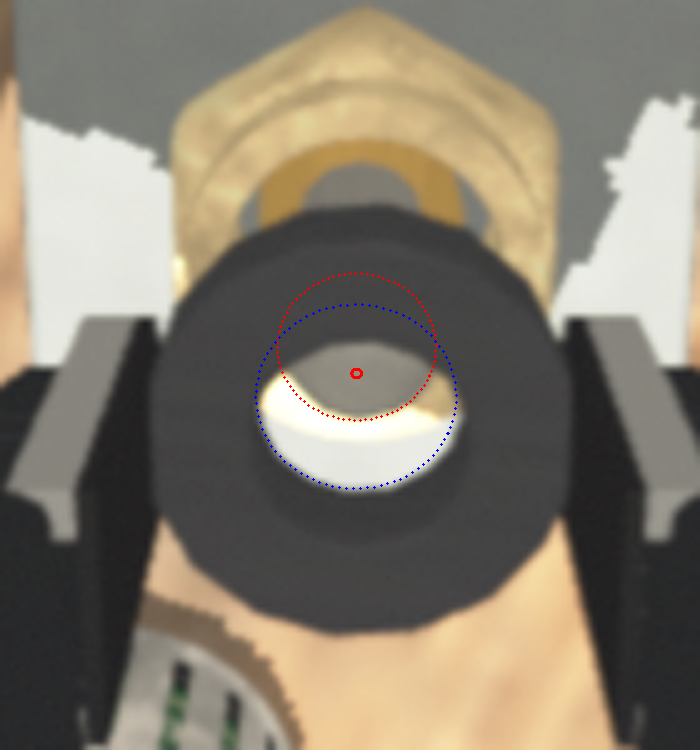

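Request:
arm_command(xyz=[[0, 0, 5], [0, 0, 9], [0, 0, 13], [0, 0, 18], [0, 0, 23], [0, 0, 28], [0, 0, 32], [0, 0, 34], [0, 0, 35], [0, 0, 35]], angular=[[0, 0, 0], [0, 0, 0], [0, 0, 0], [0, 0, 0], [0, 0, 0], [0, 0, 0], [0, 0, 0], [0, 0, 0], [0, 0, 0], [0, 0, 0]], grip=[0, 0, 0, 0, 0, 0, 0, 0, 0, 0])

```text
time_s: 18.35
tool_pos: [0.6553, -0.0331, 0.0401]
orientation: [3.141, 0.0, 1.964]
force: [1.1, 0.5, -1.1]
gripper_width: 0.453
```

```bash
python3 -c "
from h import *
ringview('w16')
save('scene','pics/s16.png',(190,170,330,300),5)
"
```

```text
[ 0.65533608 -0.033054    0.04005523] [3.14145902e+00 2.77285640e-04 1.96426905e+00] [ 1.05556931  0.46746075 -1.14695897] 0.4527939712793925
```

View pics/w16c.png

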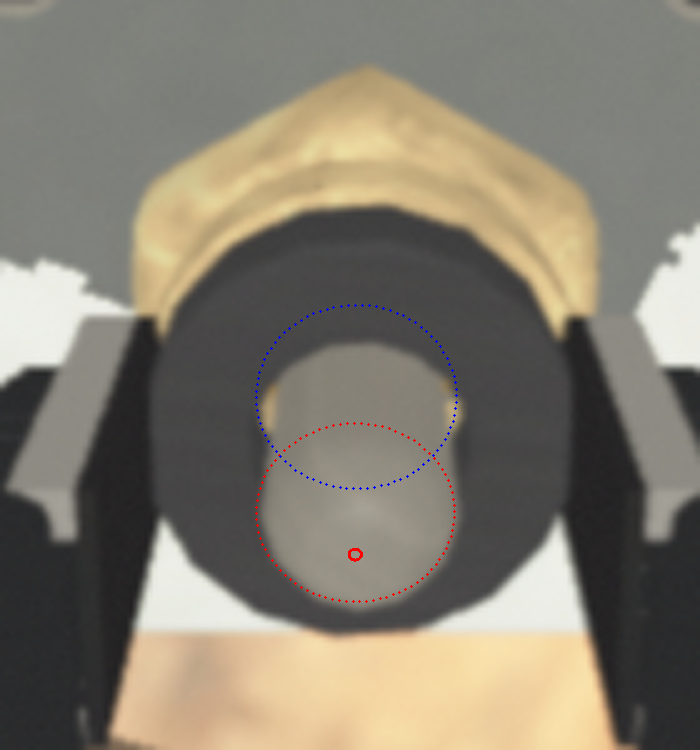

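View pics/s16.png

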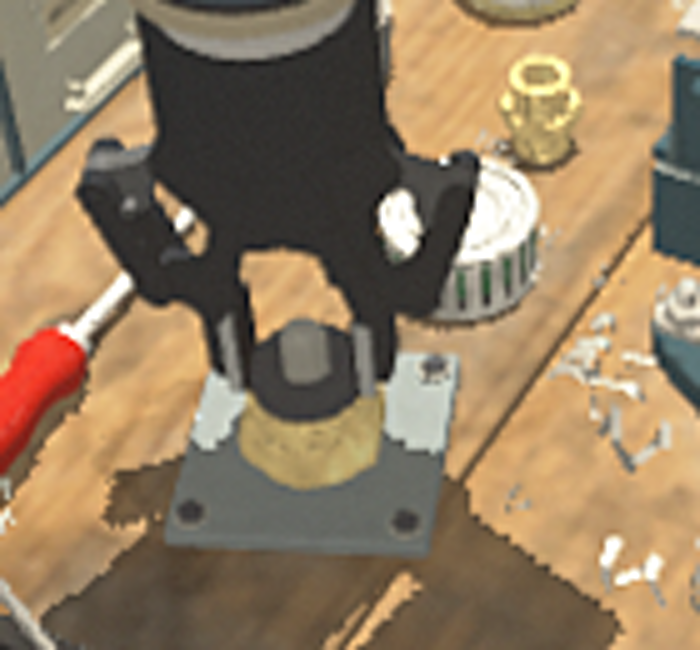

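Request:
arm_command(xyz=[[0, 0, 0.7], [0, 0, 0.7], [0, 0, 0.7], [0, 0, 0.7], [0, 0, 0.7], [0, 0, 0.7], [0, 0, -20], [0, 0, -60], [0, 0, -100], [0, 0, -120]], angular=[[0, 0, 0], [0, 0, 0], [0, 0, 0], [0, 0, 0], [0, 0, 0], [0, 0, 0], [0, 0, 0], [0, 0, 0], [0, 0, 0], [0, 0, 0]], grip=[0, 0, 1, 1, 1, 1, 1, 1, 1, 1])

```text
time_s: 19.45
tool_pos: [0.6565, -0.0332, 0.1641]
orientation: [3.137, 0.003, 1.964]
force: [-0.1, -0.4, -0.7]
gripper_width: 1.002
```

```bash
python3 -c "
from h import *
f=save('wrist','pics/w17.png')
save('scene','pics/s17.png',(190,170,330,300),5)
x0,y0=230,130
crop('pics/w17.png','pics/w17c.png',x0,y0,410,270,4); im=cv2.imread('pics/w17c.png')
circ(f,im,.6553,-.033,.0615,.0085,(0,0,255),4,x0,y0)
circ(f,im,.6553,-.033,.050,.021,(255,0,0),4,x0,y0)
cv2.imwrite('pics/w17c.png',im)
go(.6553,-.033,.22)
"
```

```text
shift [  0.6  -1.1 -56.1] turn [0.31 0.19 0.  ] q [-0.12  0.61  1.42 -0.    1.11 -0.51] pos [ 0.6569 -0.0332  0.1639] [3.1361 0.0033 1.9643] t 19.55
```

View pics/w17c.png

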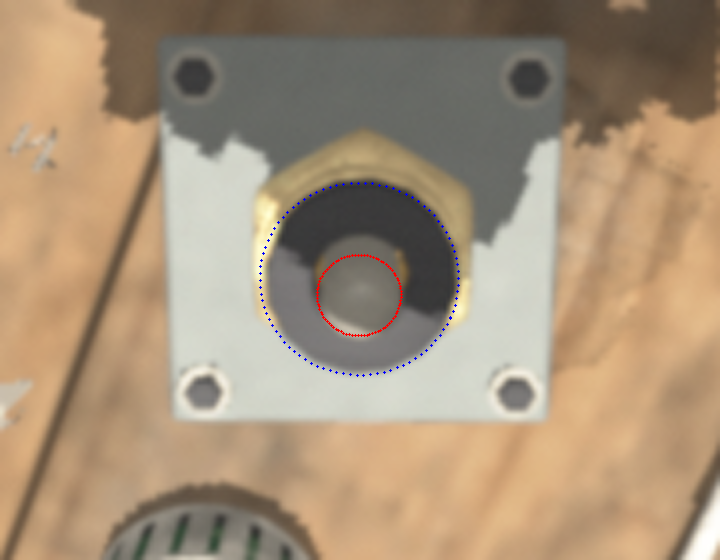

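View pics/s17.png

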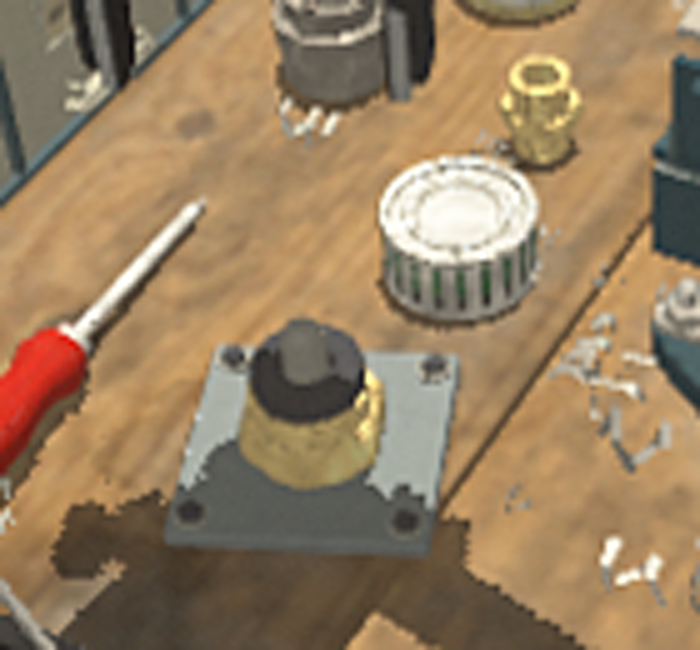

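```bash
python3 -c "
from h import *
go(.453,-.337,.24,0.0)
"
```

```text
shift [-202.6 -304.4  -77.1] turn [  0.39  -0.18 112.55] q [-0.12  0.61  1.42 -0.    1.11 -0.51] pos [ 0.6569 -0.0332  0.1639] [3.1361 0.0033 1.9643] t 19.55
```

Request:
arm_command(xyz=[[0, 0, -40], [0, 0, -77], [-25, -35, -77], [-50, -76, -77], [-75, -115, -77], [-101, -152, -77], [-127, -190, -77], [-152, -228, -77], [-177, -266, -77], [-203, -304, -77]], angular=[[0, 0, 8], [0, 0, 16], [0, 0, 24], [0, 0, 32], [0, 0, 40], [0, 0, 48], [0, 0, 56], [0, 0, 64], [0, 0, 72], [0, 0, 80]], grip=[1, 1, 1, 1, 1, 1, 1, 1, 1, 1])

```text
time_s: 20.55
tool_pos: [0.4519, -0.3382, 0.2387]
orientation: [3.139, -0.004, 0.562]
force: [0.5, -0.7, -0.6]
gripper_width: 0.997
```

```bash
python3 -c "
from h import *
go(.453,-.337,.17,0.0)
"
```

```text
shift [ 1.3 -0.7 68.7] turn [ 0.08 -0.29 32.22] q [-0.73  0.37  1.61  0.    1.16  0.28] pos [ 0.4519 -0.3382  0.2387] [ 3.1389 -0.0044  0.5623] t 20.55
```

Request:
arm_command(xyz=[[1.3, -0.7, 10], [1.3, -0.7, 25], [1.3, -0.7, 45], [1.3, -0.7, 69], [1.3, -0.7, 69], [1.3, -0.7, 69], [1.3, -0.7, 69], [1.3, -0.7, 69], [1.3, -0.7, 69], [1.3, -0.7, 69]], angular=[[0.1, -0.3, 8], [0.1, -0.3, 16], [0.1, -0.3, 24], [0.1, -0.3, 32], [0.1, -0.3, 32], [0.1, -0.3, 32], [0.1, -0.3, 32], [0.1, -0.3, 32], [0.1, -0.3, 32], [0.1, -0.3, 32]], grip=[1, 1, 1, 1, 1, 1, 1, 1, 1, 1])

```text
time_s: 21.55
tool_pos: [0.4531, -0.337, 0.1702]
orientation: [3.141, -0.0, 0.005]
force: [0.4, -0.7, 0.3]
gripper_width: 0.996
```

```bash
python3 -c "
from h import *
s=readout.state();print(s['tool_pos'],s['orientation'],s['force'])
f=save('wrist','pics/w18.png')
x0,y0=230,120
crop('pics/w18.png','pics/w18c.png',x0,y0,410,270,4); im=cv2.imread('pics/w18c.png')
X,Y=s['tool_pos'][:2]
circ(f,im,X,Y,.044,.016,(0,0,255),4,x0,y0)
circ(f,im,X,Y,.0,.016,(255,0,0),4,x0,y0)
cv2.imwrite('pics/w18c.png',im)
"
```

```text
[ 0.45311103 -0.33702953  0.17015464] [ 3.14144312e+00 -1.83552450e-04  4.50359068e-03] [ 0.35568318 -0.69379423  0.31582551]
```

View pics/w18c.png

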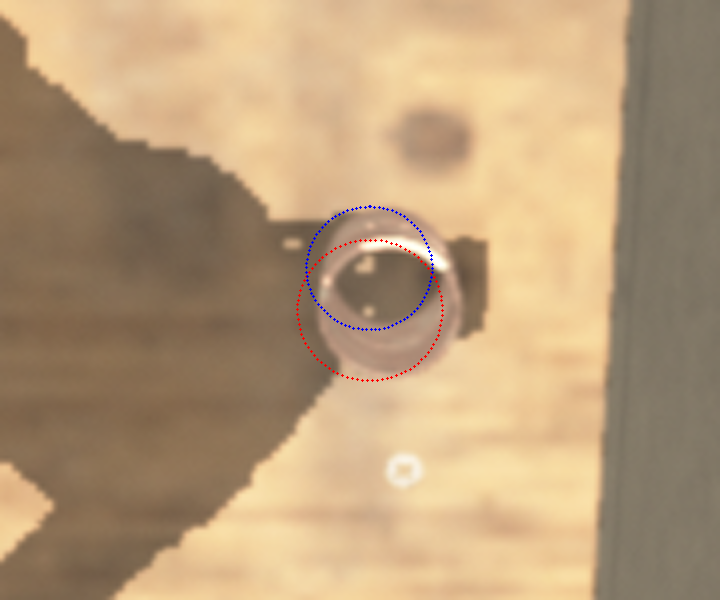

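View pics/w18.png

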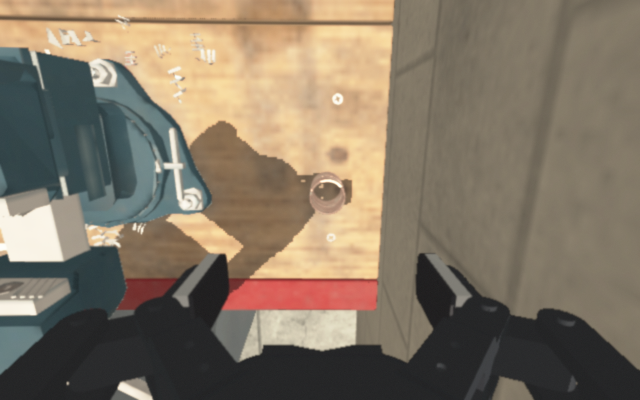

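Request:
arm_command(xyz=[[0.5, 4.7, 40], [0.5, 4.7, 80], [0.5, 4.7, 115], [0.5, 4.7, 145], [0.5, 4.7, 158], [0.5, 4.7, 158], [0.5, 4.7, 158], [0.5, 4.7, 158], [0.5, 4.7, 158], [0.5, 4.7, 158]], angular=[[0, 0, 0], [0, 0, 0], [0, 0, 0], [0, 0, 0], [0, 0, 0], [0, 0, 0], [0, 0, 0], [0, 0, 0], [0, 0, 0], [0, 0, 0]], grip=[1, 1, 1, 1, 1, 1, 1, 1, 1, 1])

```text
time_s: 22.6
tool_pos: [0.4539, -0.342, 0.0129]
orientation: [3.141, -0.001, 0.004]
force: [0.1, 0.1, -0.1]
gripper_width: 1.004
```

```bash
python3 -c "
from h import *
s=readout.state();print(s['tool_pos'],s['orientation'],s['force'])
f=save('wrist','pics/w19.png')
x0,y0=230,200
crop('pics/w19.png','pics/w19c.png',x0,y0,410,370,4); im=cv2.imread('pics/w19c.png')
X,Y=s['tool_pos'][:2]
circ(f,im,X,Y,.044,.016,(0,0,255),4,x0,y0)
circ(f,im,X,Y,.0,.016,(255,0,0),4,x0,y0)
cv2.imwrite('pics/w19c.png',im)
"
```

```text
[ 0.45394261 -0.34195013  0.01288388] [ 3.14069808e+00 -1.02292467e-03  4.43333820e-03] [ 0.11029811  0.06075559 -0.09482745]
```

View pics/w19c.png

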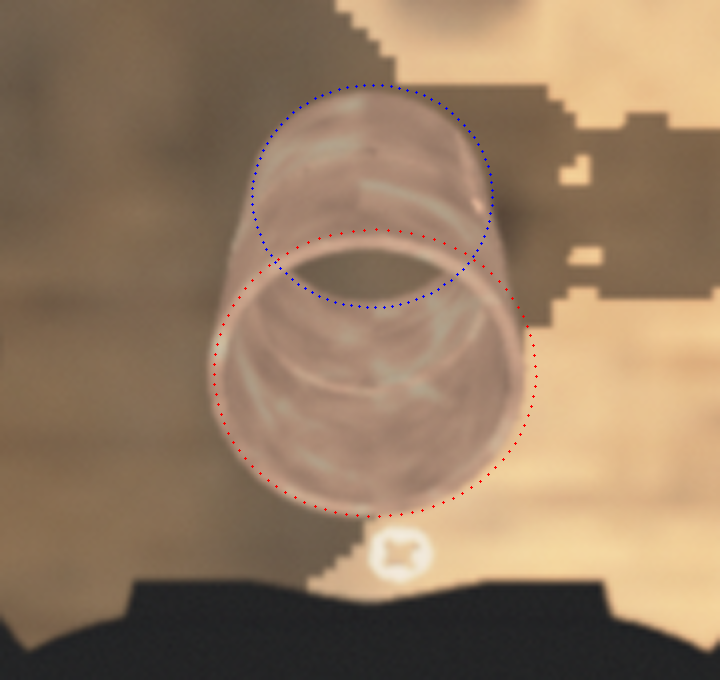

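Request:
arm_command(xyz=[[0, -0.8, 0], [0, -0.8, 0], [0, -0.8, 0], [0, -0.8, 0], [0, -0.8, 0], [0, -0.8, 0], [0, -0.8, 0], [0, -0.8, 0], [0, -0.8, -15], [0, -0.8, -50]], angular=[[0, 0, 0], [0, 0, 0], [0, 0, 0], [0, 0, 0], [0, 0, 0], [0, 0, 0], [0, 0, 0], [0, 0, 0], [0, 0, 0], [0, 0, 0]], grip=[0, 0, 0, 0, 0, 0, 0, 0, 0, 0])

```text
time_s: 23.65
tool_pos: [0.4526, -0.34, 0.0616]
orientation: [-3.139, 0.003, 0.004]
force: [-0.2, -0.3, 0.8]
gripper_width: 0.356
```

```bash
python3 -c "
from h import *
s=readout.state();print(s['force'],s['gripper_width'])
go(.6553,-.337,.25,.393)
go(.6553,-.033,.25,.393)
"
```

```text
[-0.1509274  -0.27231658  0.79966361] 0.35645333405289314
shift [ 202.2   -2.6 -188.9] turn [ -0.17   0.13 -22.27] q [-0.73  0.61  1.73 -0.    0.81  0.84] pos [ 0.4526 -0.34    0.0616] [-3.1391e+00  2.8000e-03  4.3000e-03] t 23.65
shift [ 203.5 -306.6 -188.2] turn [ -0.17   0.13 -22.27] q [-0.73  0.61  1.73 -0.    0.81  0.84] pos [ 0.4526 -0.34    0.0616] [-3.1391e+00  2.8000e-03  4.3000e-03] t 23.65
```

Request:
arm_command(xyz=[[0, 0, -45], [0, 0, -90], [0, 0, -135], [5, -5, -175], [25, -38, -188], [50, -75, -188], [80, -115, -188], [108, -155, -188], [136, -200, -188], [163, -245, -188]], angular=[[0, 0, 0], [0, 0, 0], [0, 0, 0], [0, 0, 0], [0, 0, -4], [0, 0, -8], [0, 0, -12], [0, 0, -16], [0, 0, -20], [0, 0, -22]], grip=[0, 0, 0, 0, 0, 0, 0, 0, 0, 0])

```text
time_s: 24.65
tool_pos: [0.6129, -0.0976, 0.2507]
orientation: [-3.139, 0.001, 0.391]
force: [0.1, -0.8, -0.0]
gripper_width: 0.356
```

```bash
python3 -c "
from h import *
s=readout.state();print(s['force'],s['gripper_width'])
go(.6553,-.033,.15,.3927)
go(.6553,-.033,.095,.3927)
"
```

```text
[ 0.1272729  -0.80621455 -0.01704177] 0.3557374599008593
shift [ 63.9 -43.3 100.8] turn [-0.16  0.07 -0.11] q [-0.23  0.46  1.43  0.    1.25  0.95] pos [ 0.6129 -0.0976  0.2507] [-3.1387e+00  1.1000e-03  3.9080e-01] t 24.65
shift [ 64.  -43.2 155.8] turn [-0.16  0.07 -0.11] q [-0.23  0.46  1.43  0.    1.25  0.95] pos [ 0.6129 -0.0976  0.2507] [-3.1387e+00  1.1000e-03  3.9080e-01] t 24.65
```

Request:
arm_command(xyz=[[32, -22, 10], [64, -43, 30], [64, -43, 65], [64, -43, 100], [64, -43, 130], [64, -43, 155], [64, -43, 163], [64, -43, 163], [64, -43, 163], [64, -43, 163]], angular=[[-0.2, 0.1, 0], [-0.2, 0.1, 0], [-0.2, 0.1, 0], [-0.2, 0.1, 0], [-0.2, 0.1, 0], [-0.2, 0.1, 0], [-0.2, 0.1, 0], [-0.2, 0.1, 0], [-0.2, 0.1, 0], [-0.2, 0.1, 0]], grip=[0, 0, 0, 0, 0, 0, 0, 0, 0, 0])

```text
time_s: 25.65
tool_pos: [0.6562, -0.0333, 0.0896]
orientation: [3.14, -0.003, 0.391]
force: [-0.1, -0.7, -0.5]
gripper_width: 0.354
```

```bash
cat >> h.py <<'E'
def coupview(tag):
    s=readout.state();print(s['tool_pos'],s['orientation'],s['force'],s['gripper_width'],s['time_s'])
    f=save('wrist',f'pics/{tag}.png')
    x0,y0=240,170
    crop(f'pics/{tag}.png',f'pics/{tag}c.png',x0,y0,400,320,5); im=cv2.imread(f'pics/{tag}c.png')
    X,Y,Z=s['tool_pos']
    circ(f,im,.6553,-.033,.0615,.0085,(0,0,255),5,x0,y0)
    circ(f,im,.6553,-.033,.05,.021,(0,255,0),5,x0,y0)
    circ(f,im,X,Y,Z-.0129,.016,(255,0,0),5,x0,y0)
    circ(f,im,X,Y,Z-.0129+.044,.016,(255,0,255),5,x0,y0)
    cv2.imwrite(f'pics/{tag}c.png',im)
    save('scene',f'pics/{tag}s.png',(190,160,330,290),5)
    save('top',f'pics/{tag}t.png',(230,140,310,220),7)
E
python3 -c "
from h import *
coupview('w20')
"
```

```text
[ 0.656158   -0.03325074  0.08957405] [ 3.13968764e+00 -2.83289905e-03  3.90829875e-01] [-0.08385873 -0.66760231 -0.51356192] 0.35443818339904487 25.65
```

View pics/w20c.png

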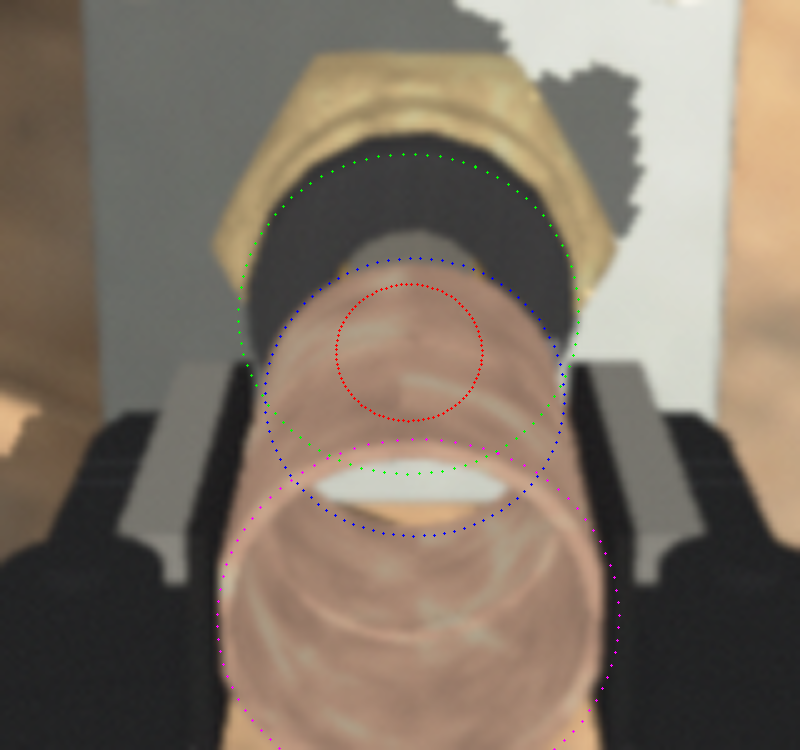

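View pics/w20s.png

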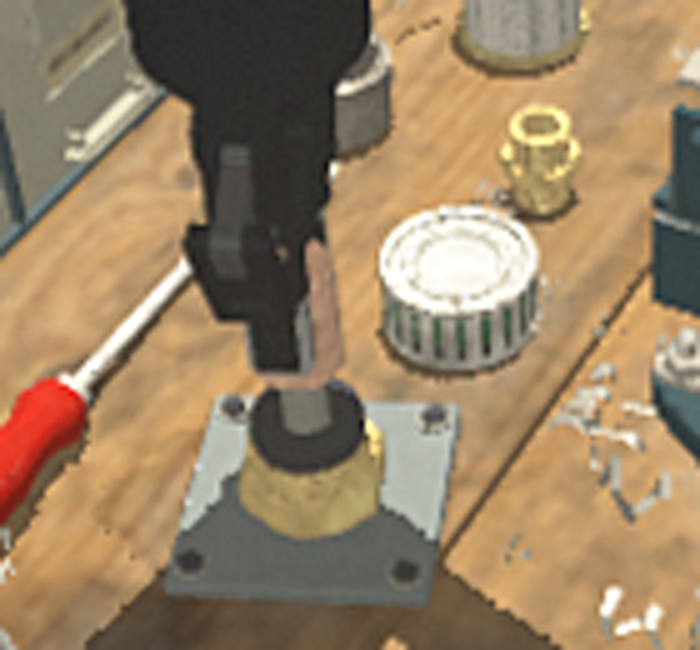

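```bash
python3 -c "
from h import *
go(.6553,-.033,.086,.3927)
"
```

```text
shift [-0.3 -0.4  2.8] turn [ 0.08 -0.1  -0.11] q [-0.12  0.7   1.46 -0.    0.98  1.06] pos [ 0.6557 -0.0332  0.0888] [ 3.1402e+00 -1.8000e-03  3.9080e-01] t 25.8
```

Request:
arm_command(xyz=[[-0.3, -0.4, 2.8], [-0.3, -0.4, 2.8], [-0.3, -0.4, 2.8], [-0.3, -0.4, 2.8], [-0.3, -0.4, 2.8], [-0.3, -0.4, 2.8], [-0.3, -0.4, 2.8], [-0.3, -0.4, 2.8], [-0.3, -0.4, 2.8], [-0.3, -0.4, 2.8]], angular=[[0, -0.1, 0], [0, -0.1, 0], [0, -0.1, 0], [0, -0.1, 0], [0, -0.1, 0], [0, -0.1, 0], [0, -0.1, 0], [0, -0.1, 0], [0, -0.1, 0], [0, -0.1, 0]], grip=[0, 0, 0, 0, 0, 0, 0, 0, 0, 0])

```text
time_s: 26.8
tool_pos: [0.6553, -0.033, 0.086]
orientation: [3.14, -0.0, 0.391]
force: [-0.2, -0.1, -0.9]
gripper_width: 0.355
```

```bash
python3 -c "
from h import *
coupview('w21')
"
```

```text
[ 0.65532489 -0.03295422  0.08600232] [ 3.14021921e+00 -1.56126271e-04  3.90763627e-01] [-0.20068759 -0.05057076 -0.87122702] 0.3550998526116042 26.8
```

View pics/w21c.png

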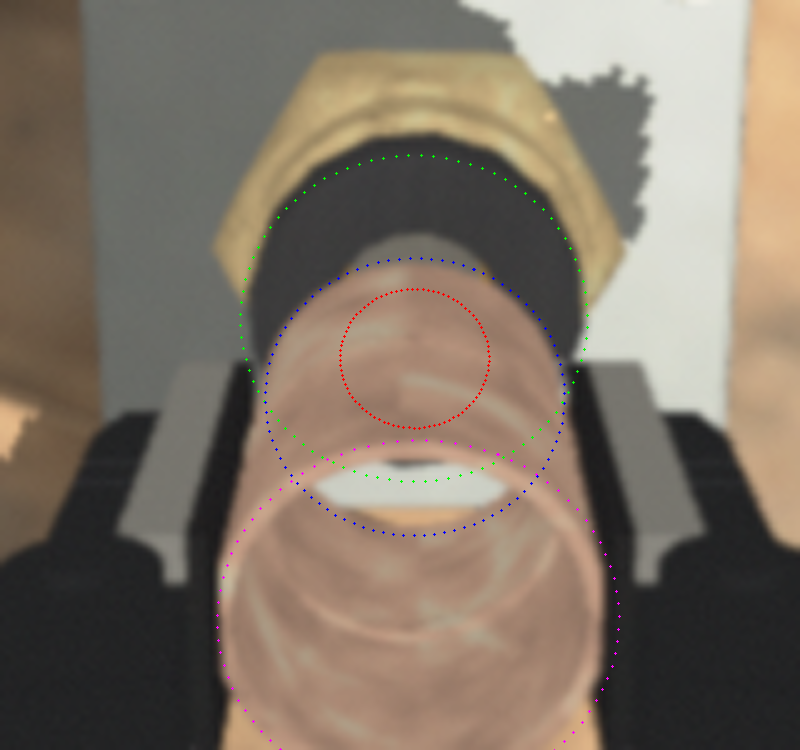

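View pics/w21s.png

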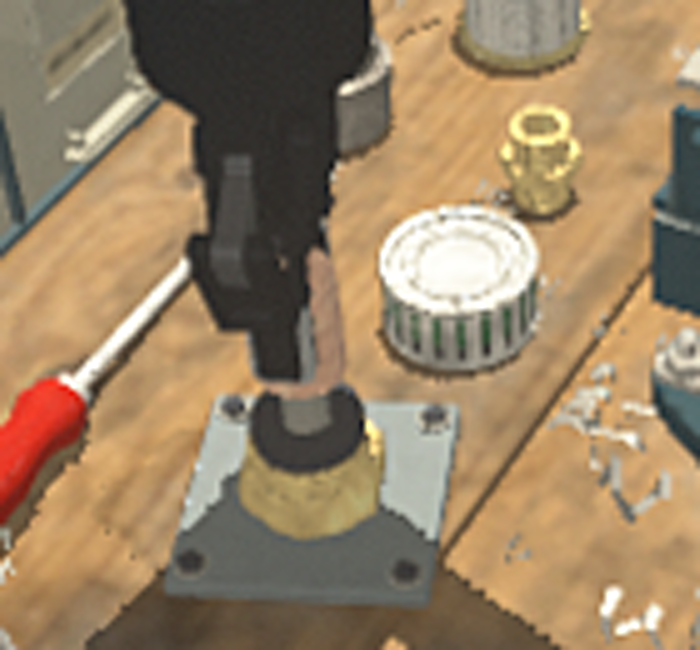

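```bash
python3 -c "
from h import *
f=cams.grab_frame('wrist')
x0,y0=200,60
crop('pics/w21.png','pics/w21d.png',x0,y0,440,240,3); im=cv2.imread('pics/w21d.png')
X,Y=.6553,-.033
circ(f,im,X,Y,.038,.021,(0,255,0),3,x0,y0)
a=np.radians(22.5)
for i in (-1,1):
    for j in (-1,1):
      circ(f,im,X+.039*(i*np.cos(a)-j*np.sin(a)),Y+.039*(i*np.sin(a)+j*np.cos(a)),.012,.004,(0,0,255),3,x0,y0)
cv2.imwrite('pics/w21d.png',im)
"
```

```text
(no output)
```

View pics/w21d.png

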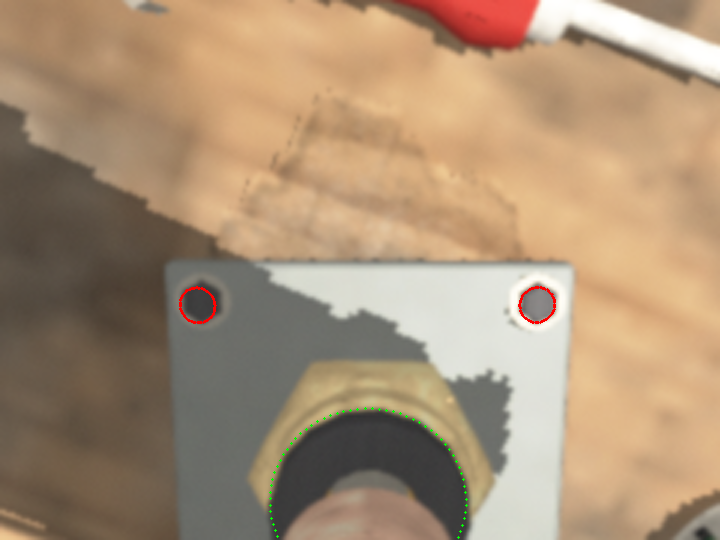

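View pics/w21t.png

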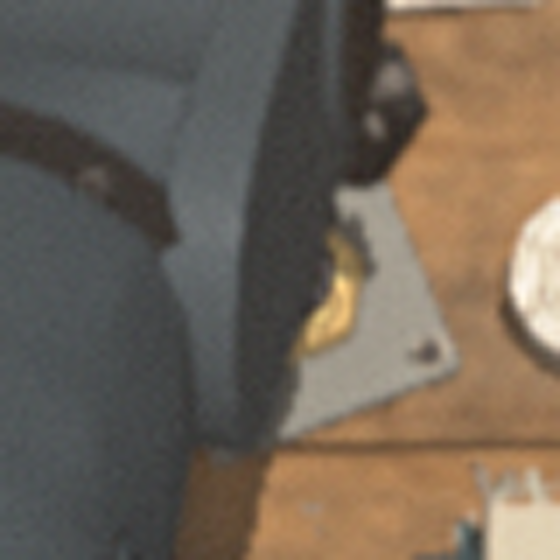

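Request:
arm_command(xyz=[[0, 0.2, 3], [0, 0.2, 5], [0, 0.2, 7], [0, 0.2, 9], [0, 0.2, 12], [0, 0.2, 15], [0, 0.2, 18], [0, 0.2, 21], [0, 0.2, 22.3], [0, 0.2, 22.3]], angular=[[0, 0, 0], [0, 0, 0], [0, 0, 0], [0, 0, 0], [0, 0, 0], [0, 0, 0], [0, 0, 0], [0, 0, 0], [0, 0, 0], [0, 0, 0]], grip=[0, 0, 0, 0, 0, 0, 0, 0, 0, 0])

```text
time_s: 28.0
tool_pos: [0.6553, -0.0331, 0.0635]
orientation: [3.14, 0.0, 0.391]
force: [-0.6, -1.2, -0.3]
gripper_width: 0.358
```

```bash
python3 -c "
from h import *
coupview('w22')
"
```

```text
[ 0.6553407  -0.03310502  0.06346249] [3.14037666e+00 1.13857440e-04 3.90859090e-01] [-0.55888425 -1.24382771 -0.31979495] 0.35775655683381 28.0
```

View pics/w22c.png

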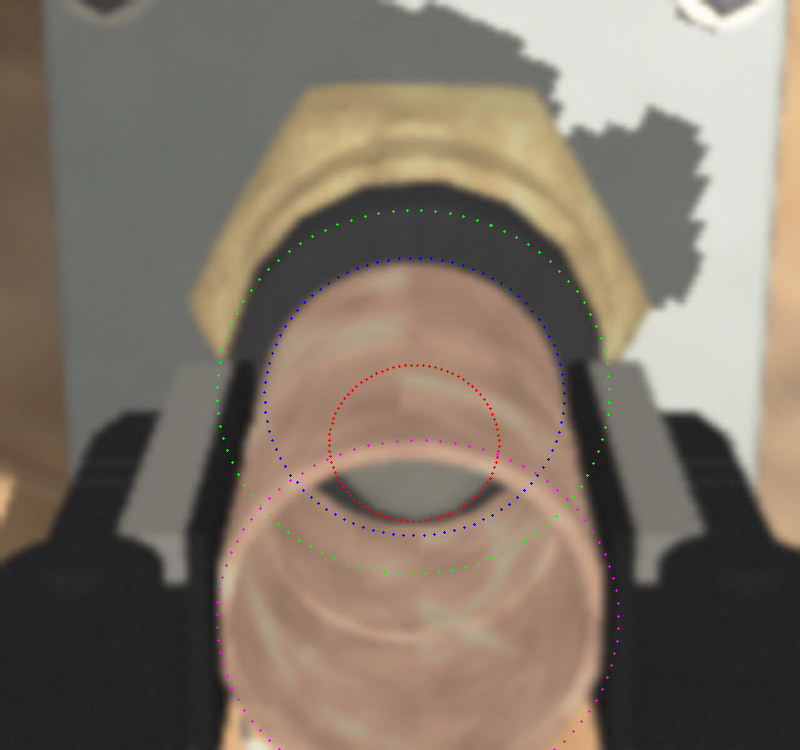

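View pics/w22s.png

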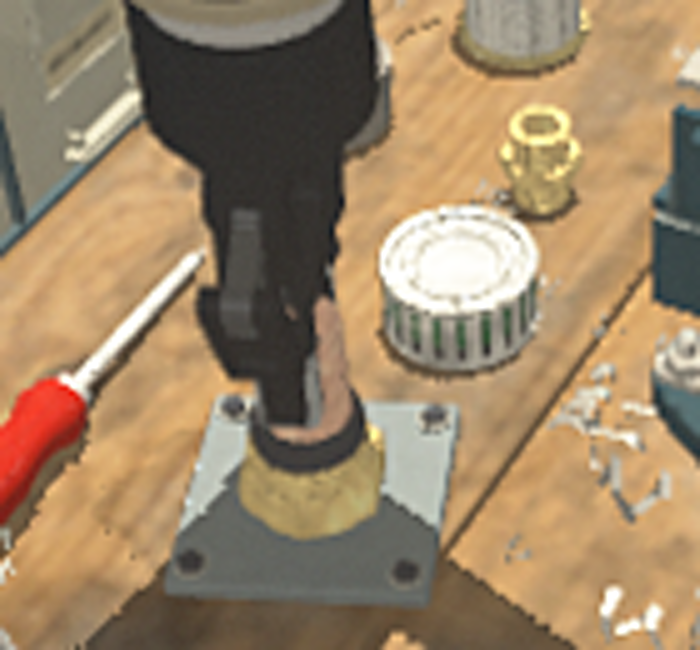

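Request:
arm_command(xyz=[[0, 0, 0.8], [0, 0, 0.8], [0, 0, 0.8], [0, 0, 0.8], [0, 0, 0.8], [0, 0, 0.8], [0, 0, 0.8], [0, 0, -20], [0, 0, -50], [0, 0, -80]], angular=[[0, 0, 0], [0, 0, 0], [0, 0, 0], [0, 0, 0], [0, 0, 0], [0, 0, 0], [0, 0, 0], [0, 0, 0], [0, 0, 0], [0, 0, 0]], grip=[0, 0, 0, 1, 1, 1, 1, 1, 1, 1])

```text
time_s: 29.15
tool_pos: [0.6552, -0.033, 0.1446]
orientation: [3.141, 0.0, 0.391]
force: [-0.2, 1.6, -0.1]
gripper_width: 0.997
```

Request:
arm_command(xyz=[[0, 0, -20], [0, 0, -40], [0, 0, -40], [0, 0, -40], [0, 0, -40], [0, 0, -40], [0, 0, -40], [0, 0, -40], [0, 0, -40], [0, 0, -40]], angular=[[0, 0, 0], [0, 0, 0], [0, 0, 0], [0, 0, 0], [0, 0, 0], [0, 0, 0], [0, 0, 0], [0, 0, 0], [0, 0, 0], [0, 0, 0]], grip=[1, 1, 1, 1, 1, 1, 1, 1, 1, 1])

```text
time_s: 30.15
tool_pos: [0.6552, -0.033, 0.1845]
orientation: [3.141, 0.0, 0.391]
force: [-0.1, 0.3, 0.2]
gripper_width: 0.999
```

```bash
python3 -c "
from h import *
s=readout.state();print(s['tool_pos'],s['force'],s['gripper_width'],s['time_s'])
f=save('wrist','pics/w23.png')
x0,y0=230,120
crop('pics/w23.png','pics/w23c.png',x0,y0,410,270,4); im=cv2.imread('pics/w23c.png')
X,Y=.6553,-.033
circ(f,im,X,Y,.094,.016,(0,0,255),4,x0,y0)
circ(f,im,X,Y,.05,.016,(255,0,0),4,x0,y0)
circ(f,im,X,Y,.038,.021,(0,255,0),4,x0,y0)
cv2.imwrite('pics/w23c.png',im)
f=save('scene','pics/s23.png',(190,160,330,290),5)
im=cv2.imread('pics/s23.png')
X,Y=.6533,-.0325
circ(f,im,X,Y,.094,.016,(0,0,255),5,190,160)
circ(f,im,X,Y,.05,.016,(255,0,0),5,190,160)
circ(f,im,X,Y,.05,.021,(0,255,0),5,190,160)
cv2.imwrite('pics/s23.png',im)
save('top','pics/t23.png',(230,120,430,280),4)
"
```

```text
[ 0.6551787  -0.0330258   0.18450326] [-0.10591362  0.28458917  0.1617976 ] 0.9992471460353731 30.15
```

View pics/w23c.png

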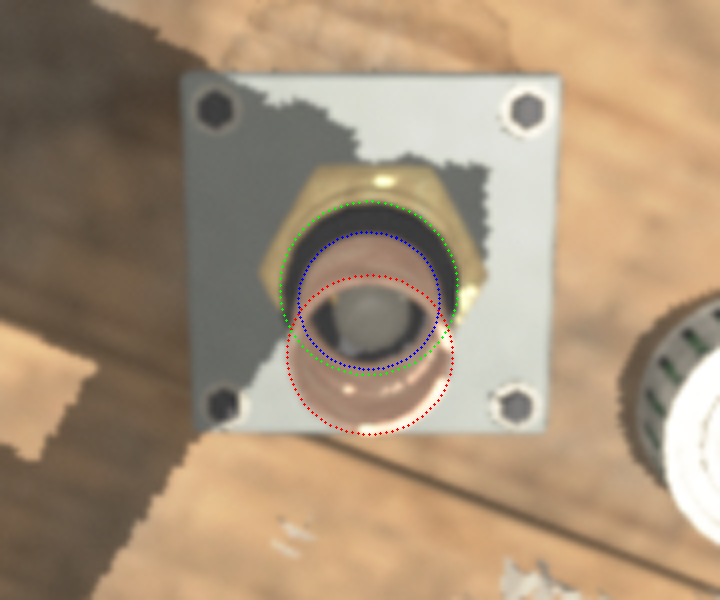

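View pics/s23.png

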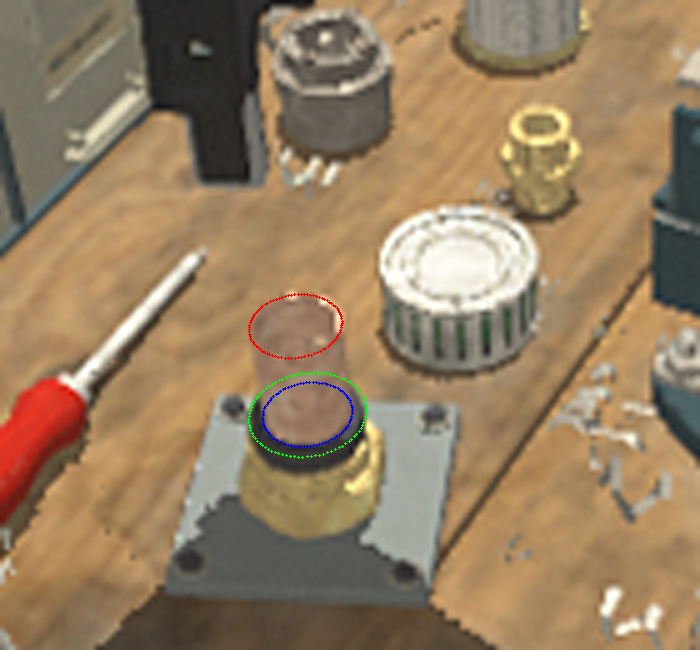

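View pics/t23.png

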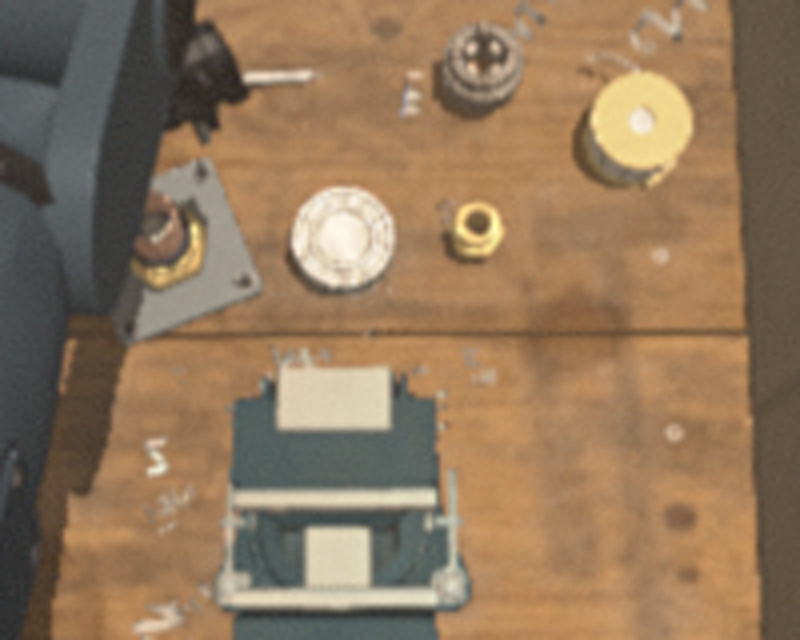

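```bash
python3 -c "
from plant import workorder
print(workorder.hand_in())"
```

```text
the job is handed in; nothing more can be done
None
```

I put the union nut on the spigot wide end down, then the backing ring, then the copper coupling. The gripper was open and clear above the stack when I handed the job in, just after 30 s of the 72 s allowed.

- **Last pictures:** In the wrist and scene views the ring and coupling outlines match the expected seated positions and heights to within about 1 mm. The stack looks upright.
- **Nut:** It looked flat on the plate, about 1 to 2 mm off the spigot's axis (6 mm is allowed).
- **Bystanders:** The flux tin, nipple and spool show at the same pixels as at the start.
- **Forces:** The wrist force stayed under about 6 N at every reading I took.

**Disagreements:**
- The scene and top cameras placed the stand about 2 to 5 mm away from where the wrist camera did. I went by the wrist camera for the final alignment.
- The ring looked 3 to 6% smaller in the wrist view than its stated size. Its centre still agreed, so I did not correct for it.
- I never felt the three parts touch down. They were released within about 0.5 mm of their calculated resting heights, and I judged the seating from the pictures.

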